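Lay the chocolates in their gift boxes

ROBOT

A 6-joint arm with a two-finger parallel gripper is mounted at the origin on the work surface. World frame = base frame: x ahead of the robot, y to its left, z up, the work surface at z = 0. Lengths are in mm, angles in rad, forces in N, time in s.
With the tool pointing down it reaches from about 375 to 900 mm from the base axis. Payload 3.1 kg.
Tool frame: the origin (TCP) lies between the finger pads; the fingertips stand 14 mm ahead of it and the grasp point (between the pads) lies 5 mm behind it; z points along the fingers, y is the line along which they close (so a half turn about z gives the same grasp; the last joint's range is limited). The gripper opens to 85 mm and grips with 20 to 120 N. Pads are 22 mm wide; open, the fingers measure 114 mm over their backs; the gripper's body (76 mm by 85 mm) begins 54 mm behind the grasp point. The pads swing forward as they close: fully open they stand 13 mm farther back than shut.
Start: joints at [-1.304, 0.527, 1.433, -0, 1.181, -0.178], TCP at [269.506, -563.882, 217.81] pointing down, gripper open.
Joint ranges: [-3.08, 3.08], [-0.75, 2.2], [0.22, 2.44], [-1.43, 4.57], [0, 2.65], [-2.85, 2.85]. Speed limits (rad/s): [2.79, 2.79, 3.14, 3.14, 3.14, 3.14].

INTERFACE

Orientations are given as a unit quaternion [w, x, y, z].
In Python, from bench import env gives the robot as it stands. The module is installed in compiled form; this text tells all that it offers.
- The arm moves only by the tool carry_out, never from a script. Its argument "increments" is a list of rows, each an object of numbers: "jaw": the finger opening in mm, from 0 to 85.4; "dx", "dy", "dz": the shift along the tool's x, y, z in mm; "wx", "wy", "wz": the turn, a rotation vector about the tool's x, y, z in rad. In form: [{"jaw": .., "dx": .., "dy": .., "dz": .., "wx": .., "wy": .., "wz": ..}, ...]. A call has exactly 10 rows; each row shifts and turns the commanded pose from where the row before left it, along the tool's axes as they then stand; what a row does not reach is not made up. A row lasts 1/12 s, in which the tool goes at most 41.7 mm and 7.16 degrees, less where a joint would pass 70% of its speed; a pose out of reach is approached as far as the arm can. A call with a gripper value outside its range is refused whole. The fingers move at their own pace and stop on an object; "grip_force" is the grip in N (left out, the last holds). Time passes only in rows, so rows that do not move let the fingers close, or fill a call up. It gives the time, the measured TCP pose, the force, the opening and the grip force at its end, in the units of the state.
- env.get_obs(): the state, without advancing time (a new reading comes with each control period).
- env.snapshot(name): name is "scene" or "top"; returns (picture, depth): 400x640x3 uint8, red, green, blue; 400x640 float32, mm along the optical axis (not along the pixel's ray), 0 where there is no reading.
- env.camera_params(name): a dict with "camera_matrix" (3x3 intrinsics, pixels), "k1" (the pictures are not rectified: a ray, as slopes to the right and down, at radius r is drawn at 1 + k1 r^2 times it, then the intrinsics apply), "rvec" (rotation vector, rad) and "tvec" (3), from world to camera coordinates, as OpenCV has them. Camera axes: x right, y down, z forward; pixel columns grow to the right and rows downward; lengths in mm; the calibration is good to about 2 mm. A picture is of the moment at which its call begins. camera_params takes no time and is no camera call.
- env.finish_job(): hands the job in; it is judged then, once.
The state is a dict: "clock": time; "q": joint angles; "qd": joint speeds; "joint_efforts": joint torques, N m; "tcp_pos": TCP position; "tool_rot": TCP orientation; "force": force on the tool from outside, world axes, zero at the start; "wrist_torque": the same for the moment, N m; "width": finger opening in mm; "grip_force": force on a finger pad.
Only numpy, scipy, OpenCV 4.12 (cv2) and the standard library are available. Lean on these libraries where they do the work, as an engineer would, in place of code of your own. Each camera call takes 0.05 s, during which the arm holds its last target. There are 200 camera calls.

TASK

Lay each of the four dark chocolates (round, square, bar and heart) into the open gift-box base of its own shape, flat on the box's floor and turned to fit inside the rim. Set them down rather than dropping them, and do not push aside or knock over the ribbon spool and the dish of nuts that stand among them.

Things in the scene. Friction and masses are not known exactly. Their poses are not given: they have to be found in the camera images.
- round_choc: Solid moulded round puck, 54 mm in diameter, with a hazelnut let into the top (sticks up another 6 mm), of dark chocolate, lying flat on the counter, 28 mm tall with upright sides, about 75 g, never upside down. Origin: centre of the underside. z up.
- square_choc: Solid moulded square block, 50 x 50 mm, top moulded into 2 x 2 squares, of dark chocolate, lying flat on the counter, 28 mm tall with upright sides, about 85 g, never upside down. Origin: centre of the underside; x and y square to its sides. z up.
- bar_choc: Solid moulded bar, 112 mm long and 36 mm wide, top moulded into five segments in a row, of dark chocolate, lying flat on the counter, 28 mm tall with upright sides, about 130 g, never upside down. Origin: centre of the underside; y along its length, x across it. z up.
- heart_choc: Solid moulded heart, 58 mm wide and 53 mm from point to lobes, of dark chocolate, lying flat on the counter, 28 mm tall with upright sides, about 70 g, never upside down. Origin: on the underside, midway between the centres of the two round lobes (these lie 12 mm to either side along y and have a 17 mm radius, so the heart is widest, 58 mm, along y through the origin). The point is 36 mm from the origin along -x, the lobes reach 17 mm along +x; the notch lies at +x. z up.
- round_box: Shallow open gift-box base of dark green card with a cream paper liner for the round chocolate; round, 72 mm outside, 66 mm inside. It does not move. Walls 3 mm thick, rim 9 mm high, inner floor 3 mm above the counter; 6 mm of play all round its chocolate. Origin: centre of the underside. z up.
- square_box: Shallow open gift-box base of dark green card with a cream paper liner for the square chocolate; square, 68 mm outside, 62 mm inside. It does not move. Walls 3 mm thick, rim 9 mm high, inner floor 3 mm above the counter; 6 mm of play all round its chocolate. Origin: centre of the underside; x and y square to its sides. z up.
- bar_box: Shallow open gift-box base of dark green card with a cream paper liner for the bar; oblong, 130 x 54 mm outside, 124 x 48 mm inside. It does not move. Walls 3 mm thick, rim 9 mm high, inner floor 3 mm above the counter; 6 mm of play all round its chocolate. Origin: centre of the underside; y along its length. z up.
- heart_box: Shallow open gift-box base of dark green card with a cream paper liner for the heart; heart-shaped, 76 mm wide and 75 mm long outside. It does not move. Walls 3 mm thick, rim 9 mm high, inner floor 3 mm above the counter; 6 mm of play all round its chocolate. Origin: on the underside, midway between the centres of its two round lobes; point along -x, notch along +x: the heart lies in it with both frames alike. z up.
- spool: Bystander: loose cardboard spool of blue ribbon standing flat, 60 mm in diameter, 34 mm high. Origin: centre of the underside.
- dish: Bystander: loose small white ceramic dish of hazelnuts, 68 mm across the rim, 30 mm high. Origin: centre of the underside.

How it is judged (in metres and radians):
At the end, for the whole second after the job is handed in: Each chocolate lies in the box of its own shape: origins within 10 mm horizontally, underside on the box floor (under 6 mm above the box's underside), level within 0.1 rad, turned with its box within 0.35 rad (but the round one); at rest. Spool and dish within 30 mm of their start (horizontal distance between round_choc and round_box below 0.01 m and z of round_choc in the frame of round_box between 0 and 0.006 m and angle between each of round_choc, square_choc, bar_choc, heart_choc's own z axis and vertical below 0.1 rad and linear speed of each of round_choc, square_choc, bar_choc, heart_choc below 0.02 m/s and horizontal distance between square_choc and square_box below 0.01 m and z of square_choc in the frame of square_box between 0 and 0.006 m and (angle between the y axis of square_choc and the y axis of square_box, either way round below 0.35 rad or angle between the y axis of square_choc and the x axis of square_box, either way round below 0.35 rad) and horizontal distance between bar_choc and bar_box below 0.01 m and z of bar_choc in the frame of bar_box between 0 and 0.006 m and angle between the y axis of bar_choc and the y axis of bar_box, either way round below 0.35 rad and horizontal distance between heart_choc and heart_box below 0.01 m and z of heart_choc in the frame of heart_box between 0 and 0.006 m and angle between the y axis of heart_choc and the y axis of heart_box, either way round below 0.35 rad and distance of each of spool, dish from where it was at the start of the episode below 0.03 m); the robot touches nothing.
It fails at once if a chocolate is dropped (falls out of the fingers faster than 0.75 m/s, a drop of about 30 mm) ((linear speed of round_choc above 0.75 m/s and contact force between round_choc and the fingers below 0.05 N) or (linear speed of square_choc above 0.75 m/s and contact force between square_choc and the fingers below 0.05 N) or (linear speed of bar_choc above 0.75 m/s and contact force between bar_choc and the fingers below 0.05 N) or (linear speed of heart_choc above 0.75 m/s and contact force between heart_choc and the fingers below 0.05 N)).
It fails at once if the ribbon spool is pushed 30 mm or more out of its place, or knocked over (distance of spool from where it was at the start of the episode above 0.03 m or angle between spool's own z axis and vertical above 0.4 rad).
It fails at once if the dish of nuts is pushed 30 mm or more out of its place, or knocked over (distance of dish from where it was at the start of the episode above 0.03 m or angle between dish's own z axis and vertical above 0.4 rad).
It also fails if it takes over 112 s, if anything falls off the work surface, if the arm or the gripper's body presses on something with over 40 N, if the wrist force passes 120 N, or if a joint passes its speed limit or range.

## Working session

There is one attempt and no reset: what is moved stays moved. The work goes in short steps, Python scripts to look and compute and a tool call to move; the robot and the scene stay as the last step left them, time stands still between calls to the robot, and variables do not carry over. Pictures are saved under pics/ and viewed, at most 14 in all, crops included, and the job is handed in when it is done.

Besides the shell and the picture viewer there is one more tool, called after ">>>" by a JSON object that holds its "fn" and its "kwargs", one argument or row to a line. carry_out: Moves the arm, as the interface text tells. Its arguments: {"type":"object","properties":{"increments":{"type":"array"},"grip_force":{"type":"number"}},"required":["increments"]}

```bash
mkdir -p pics
python3 - <<'E'
from bench import env
import cv2,numpy as np
for n in("top","scene"):
    p,d=env.snapshot(n); np.savez(n+"0.npz",p=p,d=d); cv2.imwrite(f"pics/{n}0.png",p[:,:,::-1]); c=env.camera_params(n); print(n,c)
o=env.get_obs(); print(o)
E
```

```text
top {'camera_matrix': array([[504.60253602,   0.        , 317.8667368 ],
       [  0.        , 504.60253602, 199.87593247],
       [  0.        ,   0.        ,   1.        ]]), 'k1': -0.15607346970926805, 'rvec': array([ 2.13939394, -2.09745993,  0.21700785]), 'tvec': array([ -31.06760785,  510.8351961 , 1380.96349497])}
scene {'camera_matrix': array([[463.41398223,   0.        , 324.09800574],
       [  0.        , 463.41398223, 197.16798271],
       [  0.        ,   0.        ,   1.        ]]), 'k1': -0.010208914097613086, 'rvec': array([ 1.66992049,  2.19713805, -0.59792799]), 'tvec': array([ 154.64848202, -418.78830062, 1677.36496533])}
{'clock': 0.1, 'q': array([-1.30351576e+00,  5.28387728e-01,  1.43380266e+00, -7.37702797e-06,
        1.18140470e+00, -1.78499459e-01]), 'qd': array([ 0.00090374, -0.0024069 , -0.00313876, -0.00116117, -0.00062937,
       -0.00016197]), 'joint_efforts': array([ 1.89808566e-04, -4.43306243e+01, -1.78586161e+01, -2.47436674e-04,
        3.89071574e-03,  9.89029445e-07]), 'tcp_pos': array([ 269.31669078, -563.23635945,  216.91351956]), 'tool_rot': array([-1.00007854e-03,  9.75261889e-01,  2.21050321e-01, -4.78375748e-05]), 'force': array([ 0.78852692, -0.39663723, -1.12820477]), 'wrist_torque': array([ 0.06389155,  0.0268128 , -0.01170089]), 'grip_force': 0.0, 'width': 85.14567273819321}
```

View pics/top0.png

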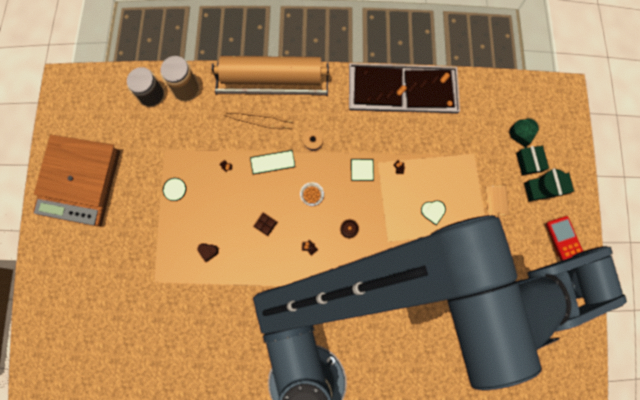

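View pics/scene0.png

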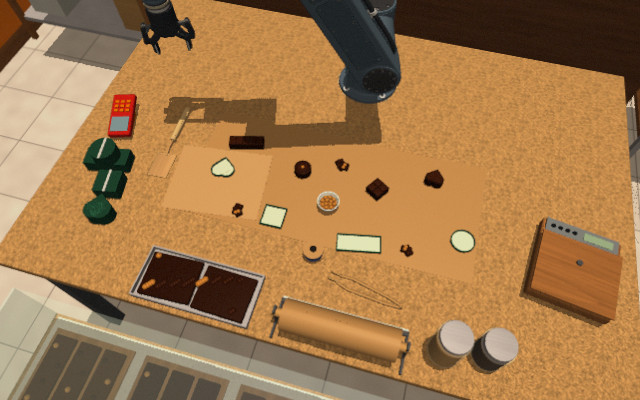

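```bash
cat > fit.py <<'E'
import cv2,numpy as np
from bench import env
from scipy.optimize import minimize
from scipy import ndimage
S=6
def heart(g):
    # lobes +-12 in y, r 17(+g), point at x=-36-..: convex-tangent body
    r=17+g; t=np.linspace(0,2*np.pi,72)
    img=[np.c_[r*np.cos(t),s*12+r*np.sin(t)] for s in(1,-1)]
    px=-36-g*36/17*0.8
    # tangent from point to lobes
    out=[]
    d=np.array([px,0.]);c=np.array([0,12.]);L=np.hypot(*(c-d));a=np.arctan2(12,-px);b=np.arcsin(r/L)
    T=d+np.sqrt(L*L-r*r)*np.array([np.cos(a+b),np.sin(a+b)])
    img.append(np.array([[px,0],T,[0,12],[0,-12],[T[0],-T[1]]]))
    return img
t=np.linspace(0,2*np.pi,72)
circ=lambda r:[np.c_[r*np.cos(t),r*np.sin(t)]]
rect=lambda a,b:[np.array([[-a,-b],[a,-b],[a,b],[-a,b]])/2.]
def proj(c,P):
    R,_=cv2.Rodrigues(c["rvec"]);X=P@R.T+c["tvec"];s=X[:,:2]/X[:,2:]
    s=s*(1+c["k1"]*(s**2).sum(1,keepdims=True));K=c["camera_matrix"]
    return s*[K[0,0],K[1,1]]+[K[0,2],K[1,2]]
def unproj(c,uv,z):
    K=c["camera_matrix"];d=np.array([[c["k1"],0,0,0]],float)
    s=cv2.undistortPoints(np.array([[uv]],float),K,d)[0,0]
    R,_=cv2.Rodrigues(c["rvec"]);r=R.T@np.r_[s,1];o=-R.T@c["tvec"]
    return o+r*(z-o[2])/r[2]
def mask(p,kind,uv,h=36):
    u,v=map(int,uv);x0,y0=max(u-h,0),max(v-h,0);cr=p[y0:y0+2*h,x0:x0+2*h]
    cr=cv2.resize(cr,None,fx=S,fy=S,interpolation=cv2.INTER_CUBIC);hs=cv2.cvtColor(cr,cv2.COLOR_RGB2HSV).astype(int)
    m=(hs[...,2]<105) if kind=="choc" else ((hs[...,2]>175)&(hs[...,1]<75))
    l,n=ndimage.label(m);cy,cx=(v-y0)*S,(u-x0)*S
    ys,xs=np.nonzero(m);k=np.argmin((ys-cy)**2+(xs-cx)**2);m=ndimage.binary_fill_holes(l==l[ys[k],xs[k]])
    return m,(x0,y0)
def render(c,polys,zs,q,off,shape,inter):
    x,y,a=q;R=np.array([[np.cos(a),-np.sin(a)],[np.sin(a),np.cos(a)]]);tot=None
    for z in zs:
        m=np.zeros(shape,np.uint8)
        for P in polys:
            w=np.c_[P@R.T+[x,y],np.full(len(P),z)]
            uv=(proj(c,w)-off+.5)*S-.5
            cv2.fillPoly(m,[np.round(uv*16).astype(np.int32)],1,shift=4)
        tot=m if tot is None else (tot&m if inter else tot|m)
    return tot>0
def fit(obs,polys,zs,kind,yaws):
    ms=[(env.camera_params(n),)+mask(p,kind,uv) for n,p,uv in obs]
    q0=np.mean([unproj(c,o[2],np.mean(zs))[:2] for o,(c,_,_) in zip(obs,ms)],0)
    def cost(q):
        q=[q[0],q[1],q[2]/20];e=0
        for c,m,off in ms:
            r=render(c,polys,zs,q,np.array(off),m.shape,kind!="choc");e+=1-(r&m).sum()/max((r|m).sum(),1)
        return e/len(ms)
    best=None
    for a in yaws:
        s=[[q0[0],q0[1],a*20],[q0[0]+6,q0[1],a*20],[q0[0],q0[1]+6,a*20],[q0[0],q0[1],a*20+6]]
        r=minimize(cost,s[0],method="Nelder-Mead",options=dict(initial_simplex=s,maxfev=120,xatol=.1))
        if best is None or r.fun<best.fun:best=r
    return best.x[:2],best.x[2]/20,best.fun
CH=np.linspace(0,28,5);BX=[3,9]
A=np.arange(-3,3.1,.5);A90=np.arange(-.8,.8,.4);A180=np.arange(-1.5,1.6,.4)
SP=dict(round_choc=(circ(27),CH,"choc",[0]),square_choc=(rect(50,50),CH,"choc",A90),bar_choc=(rect(36,112),CH,"choc",A180),heart_choc=(heart(0),CH,"choc",A),
 round_box=(circ(33),BX,"box",[0]),square_box=(rect(62,62),BX,"box",A90),bar_box=(rect(48,124),BX,"box",A180),heart_box=(heart(6),BX,"box",A))
E
python3 - <<'E'
from fit import *
im={n:np.load(n+"0.npz")["p"] for n in("top","scene")}
px=dict(round_choc=((349,229),(303,169)),square_choc=((265,223),(377,189)),bar_choc=(None,(247,142)),heart_choc=((207,252),(433,179)),
round_box=((174,189),(463,241)),square_box=((362,170),(273,216)),bar_box=((272,161),(359,243)),heart_box=((433,211),(223,167)))
for k,(a,b) in px.items():
    for sel in((0,1),(0,),(1,)):
        o=[(n,im[n],uv) for i,(n,uv) in enumerate((("top",a),("scene",b))) if uv and i in sel]
        if o: x,y,f=fit(o,*SP[k]); print(k,sel,x.round(1),round(y,3),round(f,3))
for n,z,a,b in(("spool",34,(313,138),(313,252)),("dish",30,(311,194),(328,202)),("crumb1",10,(226,166),(406,250)),("crumb2",10,(310,247),(342,165)),("crumb3",10,(400,167),(238,210))):
    print(n,unproj(env.camera_params("top"),a,z).round(),unproj(env.camera_params("scene"),b,z).round())
E
```

```text
round_choc (0, 1) [ 437.5 -111.1] 0.107 0.146
round_choc (0,) [ 436.5 -113.5] 0.013 0.186
round_choc (1,) [ 437.4 -110.8] 0.166 0.105
square_choc (0, 1) [445.8 131.8] 0.971 0.129
square_choc (0,) [446.7 130.3] -0.626 0.174
square_choc (1,) [445.4 131.7] -0.567 0.076
bar_choc (0, 1) [ 381.7 -317.3] 0.27 0.041
bar_choc (1,) [ 381.7 -317.3] 0.27 0.041
heart_choc (0, 1) [367. 295.] -0.11 0.119
heart_choc (0,) [368.2 291.8] -0.161 0.169
heart_choc (1,) [367.2 295.1] -0.097 0.063
round_box (0, 1) [545.4 408.6] -0.023 0.047
round_box (0,) [545.2 408.3] 0.127 0.022
round_box (1,) [545.6 409.7] 0.117 0.059
square_box (0, 1) [ 616.2 -150. ] 0.017 0.05
square_box (0,) [ 615.5 -150.3] 0.006 0.022
square_box (1,) [ 615.7 -148.4] 0.033 0.044
bar_box (0, 1) [634.1 117.6] 0.2 0.036
bar_box (0,) [634.2 117.1] 0.194 0.021
bar_box (1,) [634.  118.5] 0.2 0.045
heart_box (0, 1) [ 499.7 -360.5] 0.155 0.07
heart_box (0,) [ 499.9 -361.1] 0.189 0.028
heart_box (1,) [ 499.3 -358.8] 0.18 0.089
spool [701.  -3.  34.] [709.   4.  34.]
dish [533.  -1.  30.] [539.   2.  30.]
crumb1 [617. 254.  10.] [621. 257.  10.]
crumb2 [381.  -1.  10.] [385.   6.  10.]
crumb3 [ 625. -264.   10.] [ 628. -256.   10.]
```

```bash
cat > go.py <<'E'
import sys,numpy as np
from bench import env
from scipy.spatial.transform import Rotation as Ro
def go(x,y,z,psi):
    o=env.get_obs();q=o["tool_rot"];R=Ro.from_quat([q[1],q[2],q[3],q[0]]);M=R.as_matrix()
    T=Ro.from_matrix(np.c_[[np.cos(psi),np.sin(psi),0],[np.sin(psi),-np.cos(psi),0],[0,0,-1]])
    d=np.array([x,y,z])-o["tcp_pos"]
    print("t",round(o["clock"],2),"tcp",o["tcp_pos"].round(1),"psi",round(np.arctan2(M[1,0],M[0,0]),3),"w",round(o["width"],1),"grip",round(o["grip_force"],1),"F",o["force"].round(1),"q6",o["q"][5].round(2))
    print("turn",(R.inv()*T).as_rotvec().round(3),"shift before turn",(M.T@d).round(1),"after",(T.as_matrix().T@d).round(1))
if __name__=="__main__": go(*map(float,sys.argv[1:5]))
E
python3 go.py 382 -317 110 1.84
python3 - <<'E'
from fit import *
c=env.camera_params("scene");d=np.load("scene0.npz")["d"];R,_=cv2.Rodrigues(c["rvec"])
K=c["camera_matrix"];v,u=np.mgrid[0:70,120:220];uv=np.c_[u.ravel(),v.ravel()].astype(float)
s=cv2.undistortPoints(uv[:,None],K,np.array([[c["k1"],0,0,0.]]))[:,0];z=d[0:70,120:220].ravel()
X=(np.c_[s*z[:,None],z]-c["tvec"])@R
k=(z>0)&(X[:,2]>150)&(np.hypot(X[:,0]-269,X[:,1]+564)<80);P=X[k]
i=np.argsort(P[:,2])[:25];print(P[i].round(0).tolist())
E
```

```text
t 0.1 tcp [ 269.3 -563.2  216.9] psi 0.446 w 85.1 grip 0.0 F [ 0.8 -0.4 -1.1] q6 -0.18
turn [-1.000e-03 -2.000e-03 -1.394e+00] shift before turn [ 207.8 -173.4  107.3] after [207.4 174.1 106.9]
[[289.0, -599.0, 242.0], [287.0, -599.0, 244.0], [283.0, -601.0, 245.0], [298.0, -600.0, 246.0], [257.0, -516.0, 246.0], [297.0, -597.0, 246.0], [294.0, -598.0, 247.0], [259.0, -511.0, 249.0], [252.0, -515.0, 250.0], [297.0, -599.0, 250.0], [247.0, -513.0, 250.0], [258.0, -518.0, 250.0], [296.0, -606.0, 250.0], [294.0, -600.0, 250.0], [257.0, -512.0, 251.0], [258.0, -514.0, 252.0], [253.0, -510.0, 252.0], [295.0, -596.0, 253.0], [297.0, -602.0, 253.0], [251.0, -514.0, 254.0], [300.0, -607.0, 254.0], [295.0, -606.0, 254.0], [293.0, -597.0, 254.0], [282.0, -602.0, 255.0], [259.0, -516.0, 255.0]]
```

>>> {"fn": "carry_out", "kwargs": {
  "increments": [
    {"jaw": 60,"dz": 10,"wz": -0.124},
    {"jaw": 60,"dz": 10,"wz": -0.124},
    {"jaw": 60,"dz": 10,"wz": -0.124},
    {"jaw": 60,"dz": 10,"wz": -0.124},
    {"jaw": 60,"dz": 10,"wz": -0.124},
    {"jaw": 60,"dz": 10,"wz": -0.124},
    {"jaw": 60,"dz": 10,"wz": -0.124},
    {"jaw": 60,"dz": 10,"wz": -0.124},
    {"jaw": 60,"dz": 10,"wz": -0.124},
    {"jaw": 60,"dz": 10,"wz": -0.124}
  ],
  "grip_force": 40
}}

```text
invalid input at $.increments[0]: expected keys jaw, dx, dy, dz, wx, wy, wz
```

>>> {"fn": "carry_out", "kwargs": {
  "increments": [
    {"jaw": 60,"wz": -0.12},
    {"jaw": 60,"wz": -0.034},
    {"jaw": 60,"dx": 29.6,"dy": 24.9},
    {"jaw": 60,"dx": 29.6,"dy": 24.9},
    {"jaw": 60,"dx": 29.6,"dy": 24.9},
    {"jaw": 60,"dx": 29.6,"dy": 24.9},
    {"jaw": 60,"dx": 29.6,"dy": 24.9},
    {"jaw": 60,"dx": 29.6,"dy": 24.9},
    {"jaw": 60,"dx": 29.6,"dy": 24.9},
    {"jaw": 60}
  ]
}}

```text
invalid input at $.increments[0]: expected keys jaw, dx, dy, dz, wx, wy, wz
```

```bash
python3 go.py 382 -317 40 1.84
python3 - <<'E'
from fit import *
p,d=env.snapshot("scene");np.savez("s1.npz",p=p,d=d)
cv2.imwrite("pics/s1.png",cv2.resize(p[60:200,160:330,::-1],None,fx=4,fy=4,interpolation=cv2.INTER_CUBIC))
E
```

```text
t 0.1 tcp [ 269.3 -563.2  216.9] psi 0.446 w 85.1 grip 0.0 F [ 0.8 -0.4 -1.1] q6 -0.18
turn [-1.000e-03 -2.000e-03 -1.394e+00] shift before turn [ 207.8 -173.2  177.3] after [207.4 174.1 176.9]
```

View pics/s1.png

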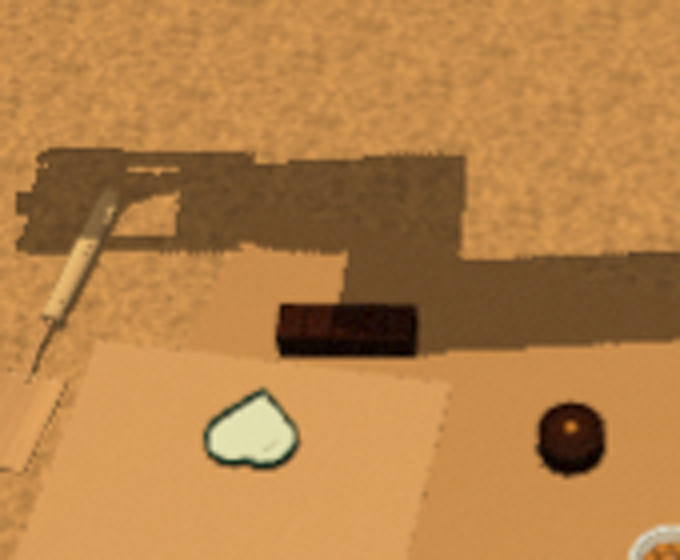

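The arm has not moved (rows need every key). The bar lies at crop (347,330), and the heart box's point is toward the robot, at crop (262,392).

>>> {"fn": "carry_out", "kwargs": {
  "increments": [
    {"jaw": 60,"dx": 0,"dy": 0,"dz": 10,"wx": 0,"wy": 0,"wz": -0.124},
    {"jaw": 60,"dx": 0,"dy": 0,"dz": 10,"wx": 0,"wy": 0,"wz": -0.124},
    {"jaw": 60,"dx": 0,"dy": 0,"dz": 10,"wx": 0,"wy": 0,"wz": -0.124},
    {"jaw": 60,"dx": 0,"dy": 0,"dz": 10,"wx": 0,"wy": 0,"wz": -0.124},
    {"jaw": 60,"dx": 0,"dy": 0,"dz": 10,"wx": 0,"wy": 0,"wz": -0.124},
    {"jaw": 60,"dx": 0,"dy": 0,"dz": 10,"wx": 0,"wy": 0,"wz": -0.124},
    {"jaw": 60,"dx": 0,"dy": 0,"dz": 10,"wx": 0,"wy": 0,"wz": -0.124},
    {"jaw": 60,"dx": 0,"dy": 0,"dz": 10,"wx": 0,"wy": 0,"wz": -0.124},
    {"jaw": 60,"dx": 0,"dy": 0,"dz": 10,"wx": 0,"wy": 0,"wz": -0.124},
    {"jaw": 60,"dx": 0,"dy": 0,"dz": 10,"wx": 0,"wy": 0,"wz": -0.124}
  ],
  "grip_force": 40
}}

```text
clock: 0.98
tcp_pos: [269.4, -563.6, 117.0]
tool_rot: [-0.0, 0.663, 0.749, 0.0]
force: [-0.5, -0.3, -0.4]
width: 60.2
grip_force: 0.0
```

>>> {"fn": "carry_out", "kwargs": {
  "increments": [
    {"jaw": 60,"dx": 0,"dy": 0,"dz": 0,"wx": 0,"wy": 0,"wz": -0.12},
    {"jaw": 60,"dx": 0,"dy": 0,"dz": 0,"wx": 0,"wy": 0,"wz": -0.034},
    {"jaw": 60,"dx": 29.6,"dy": 24.9,"dz": 0,"wx": 0,"wy": 0,"wz": 0},
    {"jaw": 60,"dx": 29.6,"dy": 24.9,"dz": 0,"wx": 0,"wy": 0,"wz": 0},
    {"jaw": 60,"dx": 29.6,"dy": 24.9,"dz": 0,"wx": 0,"wy": 0,"wz": 0},
    {"jaw": 60,"dx": 29.6,"dy": 24.9,"dz": 0,"wx": 0,"wy": 0,"wz": 0},
    {"jaw": 60,"dx": 29.6,"dy": 24.9,"dz": 0,"wx": 0,"wy": 0,"wz": 0},
    {"jaw": 60,"dx": 29.6,"dy": 24.9,"dz": 0,"wx": 0,"wy": 0,"wz": 0},
    {"jaw": 60,"dx": 29.6,"dy": 24.9,"dz": 0,"wx": 0,"wy": 0,"wz": 0},
    {"jaw": 60,"dx": 0,"dy": 0,"dz": 0,"wx": 0,"wy": 0,"wz": 0}
  ]
}}

```text
clock: 1.82
tcp_pos: [382.7, -310.0, 117.3]
tool_rot: [-0.003, 0.604, 0.797, 0.002]
force: [0.4, -0.5, -0.1]
width: 59.9
grip_force: 0.0
```

```bash
python3 go.py 382 -317 40 1.84
python3 - <<'E'
from fit import *
p,d=env.snapshot("scene");np.savez("s2.npz",p=p,d=d)
cv2.imwrite("pics/s2.png",cv2.resize(p[60:200,160:330,::-1],None,fx=4,fy=4,interpolation=cv2.INTER_CUBIC))
E
```

```text
t 1.82 tcp [ 382.7 -310.   117.3] psi 1.845 w 59.9 grip 0.0 F [ 0.4 -0.5 -0.1] q6 -1.19
turn [-0.001 -0.007  0.005] shift before turn [-7.2 -2.5 77.3] after [-6.6 -2.5 77.3]
```

View pics/s2.png

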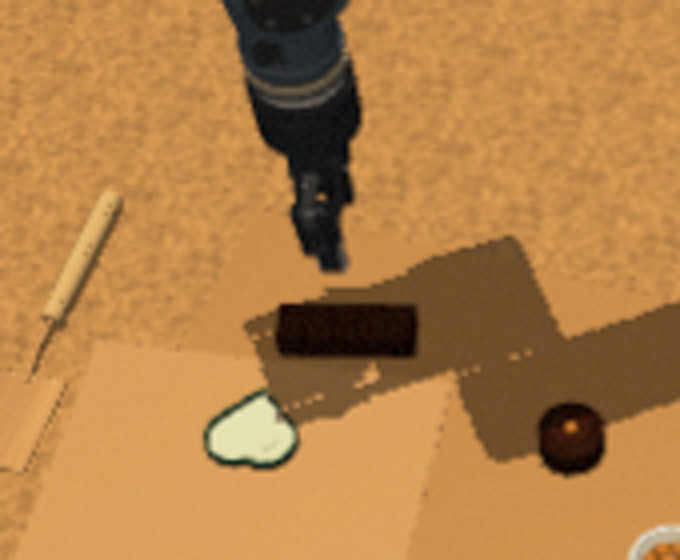

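The bar is at crop (347,330), with the gripper just behind and above it. The front fingertip ends at crop (335,268).

```bash
python3 go.py 382 -317 40 1.84
python3 - <<'E'
from fit import *
c=env.camera_params("scene")
for z in(80,90,95,100,105,110,120): print(z,unproj(c,(160+335/4,60+270/4),z).round())
E
```

```text
t 1.87 tcp [ 382.8 -313.6  117.6] psi 1.845 w 59.8 grip 0.0 F [-0.6 -0.2 -1.3] q6 -1.19
turn [-0.001 -0.003  0.005] shift before turn [-3.3 -1.6 77.6] after [-3.  -1.7 77.6]
80 [ 376. -320.   80.]
90 [ 383. -316.   90.]
95 [ 386. -314.   95.]
100 [ 390. -312.  100.]
105 [ 394. -310.  105.]
110 [ 397. -308.  110.]
120 [ 404. -303.  120.]
```

>>> {"fn": "carry_out", "kwargs": {
  "increments": [
    {"jaw": 60,"dx": 0,"dy": 0,"dz": 14,"wx": 0,"wy": 0,"wz": 0.005},
    {"jaw": 60,"dx": -1,"dy": -1,"dz": 14,"wx": 0,"wy": 0,"wz": 0},
    {"jaw": 60,"dx": 0,"dy": 0,"dz": 14,"wx": 0,"wy": 0,"wz": 0},
    {"jaw": 60,"dx": 0,"dy": 0,"dz": 14,"wx": 0,"wy": 0,"wz": 0},
    {"jaw": 60,"dx": 0,"dy": 0,"dz": 14,"wx": 0,"wy": 0,"wz": 0},
    {"jaw": 60,"dx": 0,"dy": 0,"dz": 8,"wx": 0,"wy": 0,"wz": 0},
    {"jaw": 60,"dx": 0,"dy": 0,"dz": 5,"wx": 0,"wy": 0,"wz": 0},
    {"jaw": 60,"dx": 0,"dy": 0,"dz": 4,"wx": 0,"wy": 0,"wz": 0},
    {"jaw": 60,"dx": 0,"dy": 0,"dz": 0,"wx": 0,"wy": 0,"wz": 0},
    {"jaw": 60,"dx": 0,"dy": 0,"dz": 0,"wx": 0,"wy": 0,"wz": 0}
  ]
}}

```text
clock: 2.7
tcp_pos: [381.9, -319.5, 31.0]
tool_rot: [0.0, 0.608, 0.794, -0.0]
force: [0.0, -0.2, 0.6]
width: 59.9
grip_force: 0.0
```

```bash
python3 go.py 382 -317 26 1.84
python3 - <<'E'
from fit import *
p,d=env.snapshot("scene")
cv2.imwrite("pics/s3.png",cv2.resize(p[80:180,200:300,::-1],None,fx=6,fy=6,interpolation=cv2.INTER_CUBIC))
E
```

```text
t 2.7 tcp [ 381.9 -319.5   31. ] psi 1.835 w 59.9 grip 0.0 F [ 0.  -0.2  0.6] q6 -1.19
turn [ 0.     0.001 -0.005] shift before turn [2.4 0.8 5. ] after [2.3 0.8 5. ]
```

View pics/s3.png

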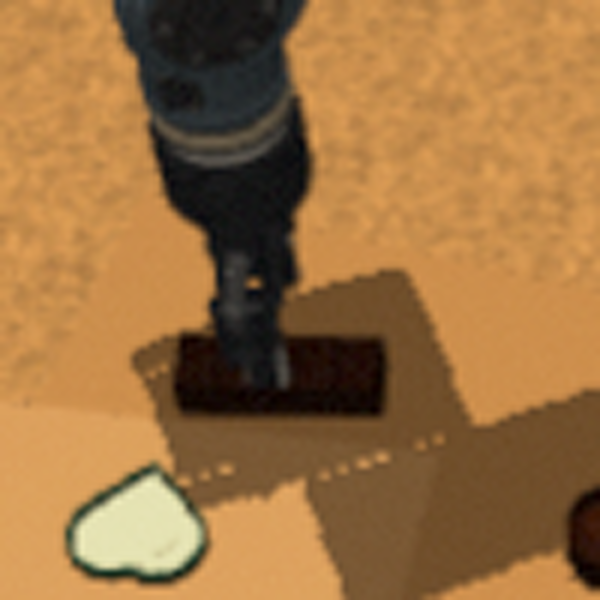

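The bar spans crop columns 178–385. The front fingertip ends at (270,388), just below the bar's front top edge.

Run:
```python
from fit import *
c=env.camera_params("scene")
for z in(0,10,15,20,25,30,40): print(z,unproj(c,(200+270/6-.5,80+390/6-.5),z).round())
```

```text
0 [ 385. -327.    0.]
10 [ 391. -323.   10.]
15 [ 395. -321.   15.]
20 [ 398. -319.   20.]
25 [ 401. -317.   25.]
30 [ 405. -315.   30.]
40 [ 411. -311.   40.]
```

Run:
```python
from fit import *
c=env.camera_params("scene");R,_=cv2.Rodrigues(c["rvec"]);d=np.load("s2.npz")["d"]
def w(u,v):
    s=cv2.undistortPoints(np.array([[[u,v]]],float),c["camera_matrix"],np.array([[c["k1"],0,0,0.]]))[0,0]
    z=d[v,u];return (R.T@(np.array([s[0]*z,s[1]*z,z])-c["tvec"])).round(0).tolist()
print("bar",[w(u,140) for u in(235,245,255)],"table",w(300,115))
for v in range(100,132,2): print(v,[w(u,v) for u in(239,241,243,245)])
```

```text
bar [[394.0, -352.0, 27.0], [384.0, -321.0, 26.0], [375.0, -290.0, 25.0]] table [216.0, -187.0, 1.0]
100 [[419.0, -289.0, 263.0], [407.0, -290.0, 250.0], [395.0, -291.0, 236.0], [393.0, -285.0, 236.0]]
102 [[418.0, -291.0, 252.0], [411.0, -289.0, 246.0], [396.0, -291.0, 228.0], [396.0, -285.0, 231.0]]
104 [[420.0, -291.0, 246.0], [417.0, -287.0, 244.0], [402.0, -289.0, 227.0], [401.0, -283.0, 228.0]]
106 [[422.0, -292.0, 240.0], [419.0, -287.0, 238.0], [402.0, -291.0, 218.0], [399.0, -286.0, 217.0]]
108 [[425.0, -292.0, 235.0], [411.0, -293.0, 220.0], [355.0, -320.0, 149.0], [403.0, -285.0, 213.0]]
110 [[432.0, -289.0, 235.0], [404.0, -299.0, 201.0], [405.0, -292.0, 205.0], [410.0, -283.0, 212.0]]
112 [[440.0, -286.0, 236.0], [440.0, -279.0, 238.0], [413.0, -289.0, 205.0], [411.0, -283.0, 205.0]]
114 [[443.0, -285.0, 231.0], [443.0, -279.0, 233.0], [414.0, -289.0, 198.0], [264.0, -370.0, 4.0]]
116 [[444.0, -286.0, 225.0], [443.0, -281.0, 224.0], [419.0, -288.0, 195.0], [406.0, -289.0, 179.0]]
118 [[441.0, -290.0, 210.0], [442.0, -282.0, 214.0], [435.0, -280.0, 206.0], [415.0, -286.0, 182.0]]
120 [[443.0, -290.0, 204.0], [444.0, -283.0, 207.0], [440.0, -279.0, 204.0], [419.0, -285.0, 178.0]]
122 [[439.0, -294.0, 190.0], [437.0, -288.0, 189.0], [442.0, -279.0, 198.0], [413.0, -290.0, 161.0]]
124 [[443.0, -293.0, 185.0], [442.0, -287.0, 185.0], [436.0, -284.0, 180.0], [419.0, -288.0, 158.0]]
126 [[317.0, -372.0, 1.0], [428.0, -297.0, 157.0], [424.0, -293.0, 154.0], [418.0, -290.0, 147.0]]
128 [[323.0, -371.0, -2.0], [320.0, -365.0, -3.0], [323.0, -355.0, 3.0], [1207.0, 176.0, 1235.0]]
130 [[332.0, -367.0, -0.0], [328.0, -361.0, -3.0], [327.0, -355.0, -3.0], [330.0, -345.0, 4.0]]
```

>>> {"fn": "carry_out", "kwargs": {
  "increments": [
    {"jaw": 60,"dx": 2.4,"dy": 0.8,"dz": 3,"wx": 0,"wy": 0,"wz": -0.005},
    {"jaw": 60,"dx": 0,"dy": 0,"dz": 2,"wx": 0,"wy": 0,"wz": 0},
    {"jaw": 50,"dx": 0,"dy": 0,"dz": 0,"wx": 0,"wy": 0,"wz": 0},
    {"jaw": 42,"dx": 0,"dy": 0,"dz": 0,"wx": 0,"wy": 0,"wz": 0},
    {"jaw": 36,"dx": 0,"dy": 0,"dz": 0,"wx": 0,"wy": 0,"wz": 0},
    {"jaw": 30,"dx": 0,"dy": 0,"dz": 0,"wx": 0,"wy": 0,"wz": 0},
    {"jaw": 30,"dx": 0,"dy": 0,"dz": 0,"wx": 0,"wy": 0,"wz": 0},
    {"jaw": 30,"dx": 0,"dy": 0,"dz": 0,"wx": 0,"wy": 0,"wz": 0},
    {"jaw": 30,"dx": 0,"dy": 0,"dz": 0,"wx": 0,"wy": 0,"wz": 0},
    {"jaw": 30,"dx": 0,"dy": 0,"dz": 0,"wx": 0,"wy": 0,"wz": 0}
  ],
  "grip_force": 25
}}

```text
clock: 3.58
tcp_pos: [381.9, -316.5, 25.8]
tool_rot: [-0.0, 0.606, 0.796, 0.0]
force: [-0.5, 0.7, 0.3]
width: 30.2
grip_force: 0.0
```

```bash
python3 go.py 382 -317 26 1.84
python3 - <<'E'
from fit import *
p,d=env.snapshot("scene");np.savez("s4.npz",p=p,d=d)
cv2.imwrite("pics/s4.png",cv2.resize(p[80:180,200:300,::-1],None,fx=6,fy=6,interpolation=cv2.INTER_CUBIC))
E
```

```text
t 3.58 tcp [ 381.9 -316.5   25.8] psi 1.84 w 30.2 grip 0.0 F [-0.5  0.7  0.3] q6 -1.19
turn [-0. -0. -0.] shift before turn [-0.5 -0.  -0.2] after [-0.5 -0.  -0.2]
```

View pics/s4.png

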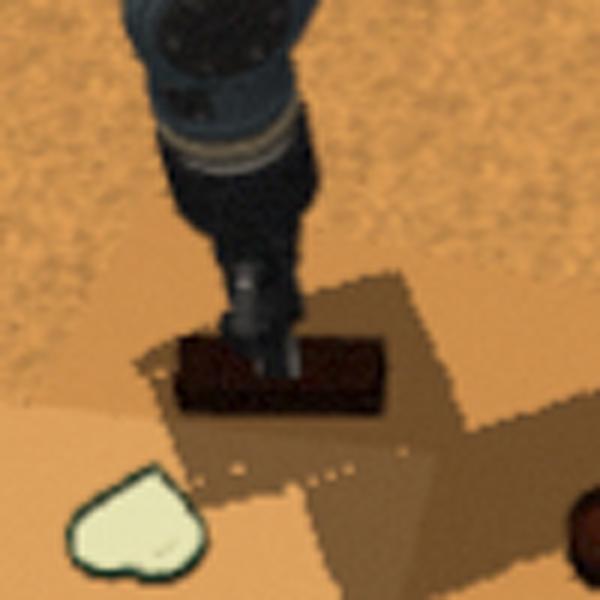

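The gripper closed above the bar without touching it: width 30.2, grip 0, tip at crop (283,377). So the tips stand higher than the stated geometry implies, and I'll measure by how much.

Run:
```python
from fit import *
from scipy.optimize import least_squares
c=env.camera_params("scene")
for z in(25,30,35,40,45,50,60): print(z,unproj(c,(200+283/6-.5,80+379/6-.5),z).round())
R,_=cv2.Rodrigues(c["rvec"]);d=np.load("s4.npz")["d"]
def w(u,v):
    s=cv2.undistortPoints(np.array([[[u,v]]],float),c["camera_matrix"],np.array([[c["k1"],0,0,0.]]))[0,0]
    z=d[v,u];return (R.T@(np.array([s[0]*z,s[1]*z,z])-c["tvec"])).round(0).tolist()
for v in range(126,146,2): print(v,[w(u,v) for u in(241,243,245,247,249)])
```

```text
25 [ 393. -313.   25.]
30 [ 396. -311.   30.]
35 [ 399. -309.   35.]
40 [ 403. -307.   40.]
45 [ 406. -305.   45.]
50 [ 409. -303.   50.]
60 [ 416. -299.   60.]
126 [[421.0, -301.0, 148.0], [421.0, -295.0, 149.0], [411.0, -294.0, 138.0], [398.0, -295.0, 122.0], [362.0, -309.0, 75.0]]
128 [[425.0, -301.0, 143.0], [400.0, -309.0, 110.0], [398.0, -303.0, 109.0], [399.0, -296.0, 114.0], [390.0, -294.0, 104.0]]
130 [[431.0, -299.0, 141.0], [405.0, -308.0, 107.0], [405.0, -300.0, 110.0], [402.0, -295.0, 108.0], [366.0, -309.0, 60.0]]
132 [[436.0, -297.0, 139.0], [432.0, -293.0, 135.0], [426.0, -290.0, 128.0], [402.0, -297.0, 97.0], [365.0, -312.0, 47.0]]
134 [[447.0, -292.0, 144.0], [443.0, -288.0, 141.0], [435.0, -286.0, 131.0], [407.0, -296.0, 94.0], [338.0, -329.0, -2.0]]
136 [[442.0, -297.0, 127.0], [440.0, -292.0, 126.0], [440.0, -284.0, 129.0], [418.0, -291.0, 99.0], [369.0, -312.0, 31.0]]
138 [[434.0, -303.0, 105.0], [432.0, -298.0, 103.0], [432.0, -291.0, 106.0], [423.0, -290.0, 96.0], [399.0, -297.0, 64.0]]
140 [[391.0, -332.0, 31.0], [406.0, -316.0, 55.0], [411.0, -305.0, 65.0], [405.0, -302.0, 59.0], [401.0, -297.0, 55.0]]
142 [[398.0, -330.0, 29.0], [392.0, -326.0, 23.0], [412.0, -307.0, 55.0], [409.0, -301.0, 53.0], [402.0, -298.0, 45.0]]
144 [[403.0, -328.0, 26.0], [402.0, -322.0, 26.0], [399.0, -316.0, 25.0], [396.0, -311.0, 23.0], [395.0, -304.0, 23.0]]
```

>>> {"fn": "carry_out", "kwargs": {
  "increments": [
    {"jaw": 64,"dx": 0,"dy": 0,"dz": 0,"wx": 0,"wy": 0,"wz": 0},
    {"jaw": 64,"dx": 0,"dy": 0,"dz": 0,"wx": 0,"wy": 0,"wz": 0},
    {"jaw": 64,"dx": 0,"dy": 0,"dz": 0,"wx": 0,"wy": 0,"wz": 0},
    {"jaw": 64,"dx": 0,"dy": 0,"dz": 0,"wx": 0,"wy": 0,"wz": 0},
    {"jaw": 64,"dx": 0,"dy": 0,"dz": 0,"wx": 0,"wy": 0,"wz": 0},
    {"jaw": 64,"dx": 0,"dy": 0,"dz": 3,"wx": 0,"wy": 0,"wz": 0},
    {"jaw": 64,"dx": 0,"dy": 0,"dz": 5,"wx": 0,"wy": 0,"wz": 0},
    {"jaw": 64,"dx": 0,"dy": 0,"dz": 5,"wx": 0,"wy": 0,"wz": 0},
    {"jaw": 64,"dx": 0,"dy": 0,"dz": 5,"wx": 0,"wy": 0,"wz": 0},
    {"jaw": 64,"dx": 0,"dy": 0,"dz": 0,"wx": 0,"wy": 0,"wz": 0}
  ],
  "grip_force": 40
}}

```text
clock: 4.47
tcp_pos: [381.4, -315.9, 6.6]
tool_rot: [-0.001, 0.606, 0.796, 0.0]
force: [-0.3, 0.2, 0.2]
width: 64.0
grip_force: 0.0
```

>>> {"fn": "carry_out", "kwargs": {
  "increments": [
    {"jaw": 50,"dx": 0,"dy": 0,"dz": 0,"wx": 0,"wy": 0,"wz": 0},
    {"jaw": 42,"dx": 0,"dy": 0,"dz": 0,"wx": 0,"wy": 0,"wz": 0},
    {"jaw": 36,"dx": 0,"dy": 0,"dz": 0,"wx": 0,"wy": 0,"wz": 0},
    {"jaw": 28,"dx": 0,"dy": 0,"dz": 0,"wx": 0,"wy": 0,"wz": 0},
    {"jaw": 28,"dx": 0,"dy": 0,"dz": 0,"wx": 0,"wy": 0,"wz": 0},
    {"jaw": 28,"dx": 0,"dy": 0,"dz": 0,"wx": 0,"wy": 0,"wz": 0},
    {"jaw": 28,"dx": 0,"dy": 0,"dz": 0,"wx": 0,"wy": 0,"wz": 0},
    {"jaw": 28,"dx": 0,"dy": 0,"dz": 0,"wx": 0,"wy": 0,"wz": 0},
    {"jaw": 28,"dx": 0,"dy": 0,"dz": 0,"wx": 0,"wy": 0,"wz": 0},
    {"jaw": 28,"dx": 0,"dy": 0,"dz": 0,"wx": 0,"wy": 0,"wz": 0}
  ]
}}

```text
clock: 5.3
tcp_pos: [382.1, -316.6, 8.2]
tool_rot: [0.0, 0.606, 0.796, -0.0]
force: [0.4, 1.5, 5.4]
width: 34.2
grip_force: 40.1
```

>>> {"fn": "carry_out", "kwargs": {
  "increments": [
    {"jaw": 28,"dx": 0,"dy": 0,"dz": -2,"wx": 0,"wy": 0,"wz": 0},
    {"jaw": 28,"dx": 0,"dy": 0,"dz": -8,"wx": 0,"wy": 0,"wz": 0},
    {"jaw": 28,"dx": 0,"dy": 0,"dz": -10,"wx": 0,"wy": 0,"wz": 0},
    {"jaw": 28,"dx": 0,"dy": 0,"dz": -10,"wx": 0,"wy": 0,"wz": 0},
    {"jaw": 28,"dx": 0,"dy": 0,"dz": -10,"wx": 0,"wy": 0,"wz": 0},
    {"jaw": 28,"dx": 0,"dy": 0,"dz": -10,"wx": 0,"wy": 0,"wz": 0},
    {"jaw": 28,"dx": 0,"dy": 0,"dz": -10,"wx": 0,"wy": 0,"wz": 0},
    {"jaw": 28,"dx": 0,"dy": 0,"dz": -10,"wx": 0,"wy": 0,"wz": 0},
    {"jaw": 28,"dx": 0,"dy": 0,"dz": -5,"wx": 0,"wy": 0,"wz": 0},
    {"jaw": 28,"dx": 0,"dy": 0,"dz": 0,"wx": 0,"wy": 0,"wz": 0}
  ]
}}

```text
clock: 6.13
tcp_pos: [382.5, -317.3, 84.4]
tool_rot: [0.001, 0.606, 0.796, -0.0]
force: [-0.3, -0.8, -1.4]
width: 34.3
grip_force: 40.1
```

```bash
python3 go.py 634 118 83 1.77
python3 - <<'E'
from fit import *
p,d=env.snapshot("scene");np.savez("s5.npz",p=p,d=d)
cv2.imwrite("pics/s5.png",cv2.resize(p[50:180,180:310,::-1],None,fx=4.5,fy=4.5,interpolation=cv2.INTER_CUBIC))
E
```

```text
t 6.13 tcp [ 382.5 -317.3   84.4] psi 1.84 w 34.3 grip 40.1 F [-0.3 -0.8 -1.4] q6 -1.19
turn [0.001 0.003 0.07 ] shift before turn [352.8 358.1   0.8] after [376.9 332.6   1.4]
```

View pics/s5.png

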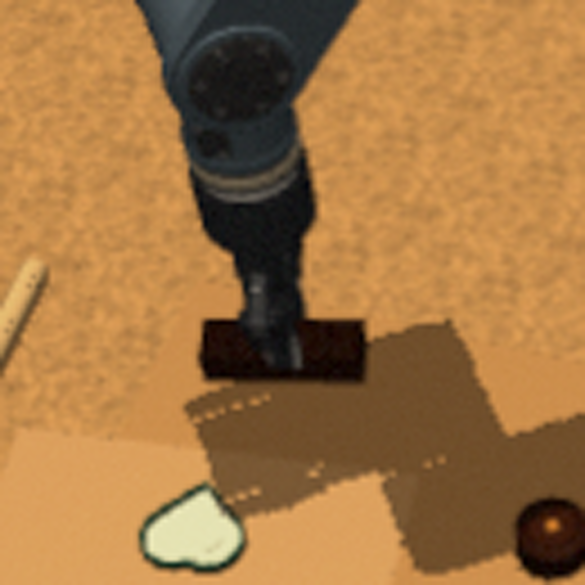

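The bar is lifted level at crop (283,350), held near its middle, so I carry on to the bar box.

>>> {"fn": "carry_out", "kwargs": {
  "increments": [
    {"jaw": 28,"dx": 0,"dy": 0,"dz": 0,"wx": 0,"wy": 0,"wz": 0.07},
    {"jaw": 28,"dx": 15,"dy": 13,"dz": 0,"wx": 0,"wy": 0,"wz": 0},
    {"jaw": 28,"dx": 28,"dy": 25,"dz": 0,"wx": 0,"wy": 0,"wz": 0},
    {"jaw": 28,"dx": 28,"dy": 25,"dz": 0,"wx": 0,"wy": 0,"wz": 0},
    {"jaw": 28,"dx": 28,"dy": 25,"dz": 0,"wx": 0,"wy": 0,"wz": 0},
    {"jaw": 28,"dx": 28,"dy": 25,"dz": 0,"wx": 0,"wy": 0,"wz": 0},
    {"jaw": 28,"dx": 28,"dy": 25,"dz": 0,"wx": 0,"wy": 0,"wz": 0},
    {"jaw": 28,"dx": 28,"dy": 25,"dz": 0,"wx": 0,"wy": 0,"wz": 0},
    {"jaw": 28,"dx": 28,"dy": 25,"dz": 0,"wx": 0,"wy": 0,"wz": 0},
    {"jaw": 28,"dx": 28,"dy": 25,"dz": 0,"wx": 0,"wy": 0,"wz": 0}
  ],
  "grip_force": 50
}}

```text
clock: 7.02
tcp_pos: [543.5, -38.1, 82.0]
tool_rot: [-0.001, 0.633, 0.774, -0.0]
force: [1.1, -0.7, -0.8]
width: 33.6
grip_force: 51.9
```

>>> {"fn": "carry_out", "kwargs": {
  "increments": [
    {"jaw": 28,"dx": 28,"dy": 25,"dz": 0,"wx": 0,"wy": 0,"wz": 0},
    {"jaw": 28,"dx": 28,"dy": 25,"dz": 0,"wx": 0,"wy": 0,"wz": 0},
    {"jaw": 28,"dx": 28,"dy": 25,"dz": 0,"wx": 0,"wy": 0,"wz": 0},
    {"jaw": 28,"dx": 28,"dy": 25,"dz": 0,"wx": 0,"wy": 0,"wz": 0},
    {"jaw": 28,"dx": 18,"dy": 14,"dz": 0,"wx": 0,"wy": 0,"wz": 0},
    {"jaw": 28,"dx": 8,"dy": 5.6,"dz": 0,"wx": 0,"wy": 0,"wz": 0},
    {"jaw": 28,"dx": 0,"dy": 0,"dz": 0,"wx": 0,"wy": 0,"wz": 0},
    {"jaw": 28,"dx": 0,"dy": 0,"dz": 0,"wx": 0,"wy": 0,"wz": 0},
    {"jaw": 28,"dx": 0,"dy": 0,"dz": 0,"wx": 0,"wy": 0,"wz": 0},
    {"jaw": 28,"dx": 0,"dy": 0,"dz": 0,"wx": 0,"wy": 0,"wz": 0}
  ]
}}

```text
clock: 7.85
tcp_pos: [632.4, 117.1, 82.5]
tool_rot: [-0.001, 0.634, 0.773, -0.001]
force: [0.2, -0.5, -0.8]
width: 33.4
grip_force: 51.9
```

```bash
python3 go.py 634 118 12 1.77
python3 - <<'E'
from fit import *
c=env.camera_params("scene")
f=lambda u,v:(180+u/4.5-.4,50+v/4.5-.4)
for h in(60,68,76,84,92):
    a,b=unproj(c,f(207,380),h),unproj(c,f(365,380),h);print(h,((a+b)/2).round(1),np.hypot(*(a-b)[:2]).round(1))
p,d=env.snapshot("top")
cv2.imwrite("pics/t2.png",cv2.resize(p[120:250,200:400,::-1],None,fx=4,fy=4,interpolation=cv2.INTER_CUBIC))
E
```

```text
t 7.85 tcp [632.4 117.1  82.5] psi 1.768 w 33.4 grip 51.9 F [ 0.2 -0.5 -0.8] q6 -0.19
turn [-0.002 -0.    -0.002] shift before turn [ 0.6  1.8 70.5] after [ 0.6  1.7 70.5]
60 [ 386.8 -321.5   60. ] 112.4
68 [ 392.4 -318.1   68. ] 111.6
76 [ 398.  -314.7   76. ] 110.8
84 [ 403.6 -311.3   84. ] 110.1
92 [ 409.1 -308.    92. ] 109.3
```

View pics/t2.png

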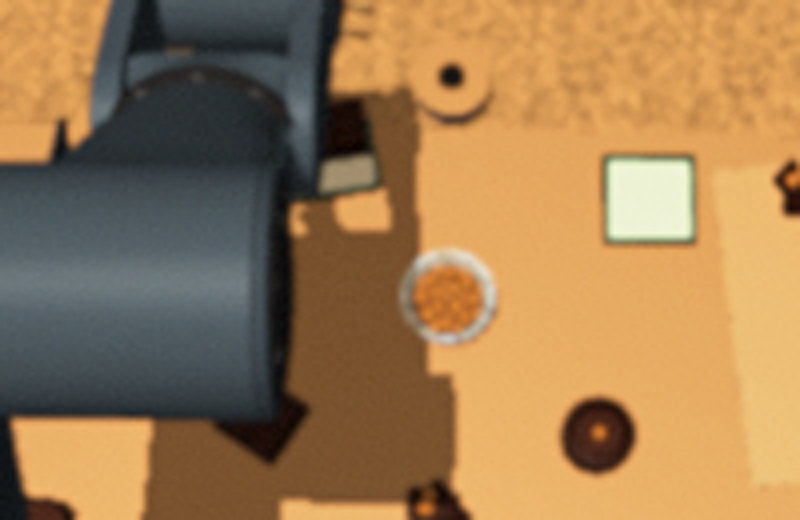

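The bar is over the bar box: bar end at (345,128), and the box's lower right corner at (378,185). Lowering now.

>>> {"fn": "carry_out", "kwargs": {
  "increments": [
    {"jaw": 28,"dx": 0.6,"dy": 1.8,"dz": 10,"wx": 0,"wy": 0,"wz": 0},
    {"jaw": 28,"dx": 0,"dy": 0,"dz": 13,"wx": 0,"wy": 0,"wz": 0},
    {"jaw": 28,"dx": 0,"dy": 0,"dz": 13,"wx": 0,"wy": 0,"wz": 0},
    {"jaw": 28,"dx": 0,"dy": 0,"dz": 13,"wx": 0,"wy": 0,"wz": 0},
    {"jaw": 28,"dx": 0,"dy": 0,"dz": 9,"wx": 0,"wy": 0,"wz": 0},
    {"jaw": 28,"dx": 0,"dy": 0,"dz": 5,"wx": 0,"wy": 0,"wz": 0},
    {"jaw": 28,"dx": 0,"dy": 0,"dz": 3,"wx": 0,"wy": 0,"wz": 0},
    {"jaw": 28,"dx": 0,"dy": 0,"dz": 2,"wx": 0,"wy": 0,"wz": 0},
    {"jaw": 28,"dx": 0,"dy": 0,"dz": 1,"wx": 0,"wy": 0,"wz": 0},
    {"jaw": 28,"dx": 0,"dy": 0,"dz": 0,"wx": 0,"wy": 0,"wz": 0}
  ]
}}

```text
clock: 8.73
tcp_pos: [635.4, 119.8, 14.1]
tool_rot: [0.0, 0.633, 0.774, 0.0]
force: [-0.3, 0.6, -1.1]
width: 33.9
grip_force: 51.9
```

```bash
python3 go.py 634 118 12 1.77
```

```text
t 8.73 tcp [635.4 119.8  14.1] psi 1.77 w 33.9 grip 51.9 F [-0.3  0.6 -1.1] q6 -0.19
turn [ 0.001  0.    -0.   ] shift before turn [-1.5 -1.7  2.1] after [-1.5 -1.7  2.1]
```

>>> {"fn": "carry_out", "kwargs": {
  "increments": [
    {"jaw": 28,"dx": -1,"dy": -1,"dz": 1,"wx": 0,"wy": 0,"wz": 0},
    {"jaw": 28,"dx": 0,"dy": 0,"dz": 1,"wx": 0,"wy": 0,"wz": 0},
    {"jaw": 28,"dx": 0,"dy": 0,"dz": 0,"wx": 0,"wy": 0,"wz": 0},
    {"jaw": 35,"dx": 0,"dy": 0,"dz": 0,"wx": 0,"wy": 0,"wz": 0},
    {"jaw": 38,"dx": 0,"dy": 0,"dz": 0,"wx": 0,"wy": 0,"wz": 0},
    {"jaw": 42,"dx": 0,"dy": 0,"dz": 0,"wx": 0,"wy": 0,"wz": 0},
    {"jaw": 50,"dx": 0,"dy": 0,"dz": 0,"wx": 0,"wy": 0,"wz": 0},
    {"jaw": 60,"dx": 0,"dy": 0,"dz": 0,"wx": 0,"wy": 0,"wz": 0},
    {"jaw": 60,"dx": 0,"dy": 0,"dz": -2,"wx": 0,"wy": 0,"wz": 0},
    {"jaw": 60,"dx": 0,"dy": 0,"dz": -8,"wx": 0,"wy": 0,"wz": 0}
  ]
}}

```text
clock: 9.57
tcp_pos: [633.2, 118.5, 21.0]
tool_rot: [-0.001, 0.633, 0.774, -0.001]
force: [0.4, 0.2, -0.6]
width: 60.0
grip_force: 0.0
```

>>> {"fn": "carry_out", "kwargs": {
  "increments": [
    {"jaw": 80,"dx": 0,"dy": 0,"dz": -15,"wx": 0,"wy": 0,"wz": 0},
    {"jaw": 80,"dx": 0,"dy": 0,"dz": -20,"wx": 0,"wy": 0,"wz": 0},
    {"jaw": 80,"dx": 0,"dy": 0,"dz": -20,"wx": 0,"wy": 0,"wz": 0.12},
    {"jaw": 80,"dx": 0,"dy": 0,"dz": -15,"wx": 0,"wy": 0,"wz": 0.12},
    {"jaw": 80,"dx": 0,"dy": 0,"dz": 0,"wx": 0,"wy": 0,"wz": 0.12},
    {"jaw": 80,"dx": 0,"dy": 0,"dz": 0,"wx": 0,"wy": 0,"wz": 0.12},
    {"jaw": 80,"dx": 0,"dy": 0,"dz": 0,"wx": 0,"wy": 0,"wz": 0.12},
    {"jaw": 80,"dx": 0,"dy": 0,"dz": 0,"wx": 0,"wy": 0,"wz": 0.12},
    {"jaw": 80,"dx": 0,"dy": 0,"dz": 0,"wx": 0,"wy": 0,"wz": 0.06},
    {"jaw": 80,"dx": 0,"dy": 0,"dz": 0,"wx": 0,"wy": 0,"wz": 0}
  ]
}}

```text
clock: 10.4
tcp_pos: [634.5, 118.6, 92.6]
tool_rot: [0.0, 0.88, 0.475, 0.0]
force: [-0.2, 0.5, 0.1]
width: 80.0
grip_force: 0.0
```

```bash
python3 go.py 446 131 90 0.99
python3 - <<'E'
from fit import *
p,d=env.snapshot("scene");np.savez("s6.npz",p=p,d=d)
cv2.imwrite("pics/s6.png",cv2.resize(p[160:290,290:420,::-1],None,fx=4.5,fy=4.5,interpolation=cv2.INTER_CUBIC))
E
```

```text
t 10.4 tcp [634.5 118.6  92.6] psi 0.989 w 80.0 grip 0.0 F [-0.2  0.5  0.1] q6 0.59
turn [ 0.001 -0.    -0.001] shift before turn [ -93.2 -164.3    2.5] after [ -93.  -164.4    2.6]
```

View pics/s6.png

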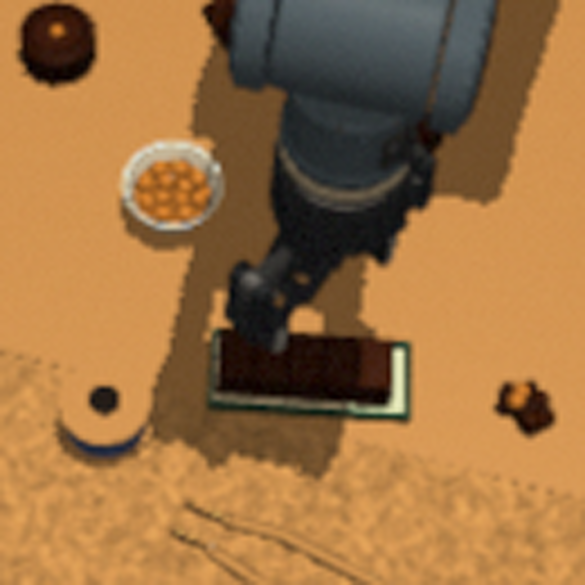

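The bar lies flat in its box (crop 215–410, 330–415). Spool and dish are unmoved. Next is the square.

>>> {"fn": "carry_out", "kwargs": {
  "increments": [
    {"jaw": 80,"dx": -9,"dy": -16,"dz": 0,"wx": 0,"wy": 0,"wz": 0},
    {"jaw": 80,"dx": -19,"dy": -34,"dz": 0,"wx": 0,"wy": 0,"wz": 0},
    {"jaw": 80,"dx": -19,"dy": -34,"dz": 0,"wx": 0,"wy": 0,"wz": 0},
    {"jaw": 80,"dx": -19,"dy": -34,"dz": 0,"wx": 0,"wy": 0,"wz": 0},
    {"jaw": 80,"dx": -19,"dy": -32,"dz": 5,"wx": 0,"wy": 0,"wz": 0},
    {"jaw": 80,"dx": -8,"dy": -14,"dz": 8,"wx": 0,"wy": 0,"wz": 0},
    {"jaw": 80,"dx": 0,"dy": 0,"dz": 8,"wx": 0,"wy": 0,"wz": 0},
    {"jaw": 80,"dx": 0,"dy": 0,"dz": 5,"wx": 0,"wy": 0,"wz": 0},
    {"jaw": 80,"dx": 0,"dy": 0,"dz": 0,"wx": 0,"wy": 0,"wz": 0},
    {"jaw": 80,"dx": 0,"dy": 0,"dz": 0,"wx": 0,"wy": 0,"wz": 0}
  ]
}}

```text
clock: 11.28
tcp_pos: [448.6, 130.7, 65.8]
tool_rot: [0.001, 0.88, 0.475, 0.001]
force: [0.2, 0.4, 0.1]
width: 80.0
grip_force: 0.0
```

```bash
python3 go.py 446 131.5 8 0.99
python3 - <<'E'
from fit import *
p,d=env.snapshot("scene");print("bar",fit([("scene",p,(358,238))],rect(36,112),np.linspace(3,31,5),"choc",[.1,.2,.3]))
p,d=env.snapshot("top")
x,y,f=fit([("top",p,(272,159))],rect(36,112),np.linspace(3,31,5),"choc",[.1,.2,.3]);print(x,y,f)
E
```

```text
t 11.28 tcp [448.6 130.7  65.8] psi 0.99 w 80.0 grip 0.0 F [0.2 0.4 0.1] q6 0.62
turn [ 0.002 -0.001 -0.   ] shift before turn [-0.9 -2.7 57.7] after [-0.8 -2.6 57.8]
bar (array([639.01575498, 122.99722675]), np.float64(0.17408729138088702), np.float64(0.20512365610474403))
[636.15484028 112.08642543] 0.21178935628694467 0.07141423266084512
```

>>> {"fn": "carry_out", "kwargs": {
  "increments": [
    {"jaw": 80,"dx": -0.5,"dy": -2,"dz": 10,"wx": 0,"wy": 0,"wz": 0},
    {"jaw": 80,"dx": 0,"dy": 0,"dz": 14,"wx": 0,"wy": 0,"wz": 0},
    {"jaw": 80,"dx": 0,"dy": 0,"dz": 14,"wx": 0,"wy": 0,"wz": 0},
    {"jaw": 80,"dx": 0,"dy": 0,"dz": 10,"wx": 0,"wy": 0,"wz": 0},
    {"jaw": 80,"dx": 0,"dy": 0,"dz": 5,"wx": 0,"wy": 0,"wz": 0},
    {"jaw": 80,"dx": 0,"dy": 0,"dz": 3,"wx": 0,"wy": 0,"wz": 0},
    {"jaw": 80,"dx": 0,"dy": 0,"dz": 1,"wx": 0,"wy": 0,"wz": 0},
    {"jaw": 70,"dx": 0,"dy": 0,"dz": 0,"wx": 0,"wy": 0,"wz": 0},
    {"jaw": 60,"dx": 0,"dy": 0,"dz": 0,"wx": 0,"wy": 0,"wz": 0},
    {"jaw": 54,"dx": 0,"dy": 0,"dz": 0,"wx": 0,"wy": 0,"wz": 0}
  ],
  "grip_force": 40
}}

```text
clock: 12.22
tcp_pos: [444.6, 131.6, 9.3]
tool_rot: [0.0, 0.88, 0.475, 0.0]
force: [0.1, 1.2, 0.5]
width: 54.4
grip_force: 0.0
```

>>> {"fn": "carry_out", "kwargs": {
  "increments": [
    {"jaw": 48,"dx": 0,"dy": 0,"dz": 0,"wx": 0,"wy": 0,"wz": 0},
    {"jaw": 40,"dx": 0,"dy": 0,"dz": 0,"wx": 0,"wy": 0,"wz": 0},
    {"jaw": 40,"dx": 0,"dy": 0,"dz": 0,"wx": 0,"wy": 0,"wz": 0},
    {"jaw": 40,"dx": 0,"dy": 0,"dz": 0,"wx": 0,"wy": 0,"wz": 0},
    {"jaw": 40,"dx": 0,"dy": 0,"dz": 0,"wx": 0,"wy": 0,"wz": 0},
    {"jaw": 40,"dx": 0,"dy": 0,"dz": 0,"wx": 0,"wy": 0,"wz": 0},
    {"jaw": 40,"dx": 0,"dy": 0,"dz": 0,"wx": 0,"wy": 0,"wz": 0},
    {"jaw": 40,"dx": 0,"dy": 0,"dz": 0,"wx": 0,"wy": 0,"wz": 0},
    {"jaw": 40,"dx": 0,"dy": 0,"dz": 0,"wx": 0,"wy": 0,"wz": 0},
    {"jaw": 40,"dx": 0,"dy": 0,"dz": 0,"wx": 0,"wy": 0,"wz": 0}
  ]
}}

```text
clock: 13.05
tcp_pos: [445.4, 131.4, 11.0]
tool_rot: [0.001, 0.88, 0.475, 0.002]
force: [-0.5, -1.5, 17.7]
width: 40.2
grip_force: 8.7
```

The jaws closed onto the top edge of the square (Fz 17.7 N). So the tips stand about 18 mm behind the reported TCP, and I need to go roughly 17 mm lower. I raise, open, descend and regrip.

>>> {"fn": "carry_out", "kwargs": {
  "increments": [
    {"jaw": 40,"dx": 0,"dy": 0,"dz": -4,"wx": 0,"wy": 0,"wz": 0},
    {"jaw": 40,"dx": 0,"dy": 0,"dz": -6,"wx": 0,"wy": 0,"wz": 0},
    {"jaw": 80,"dx": 0,"dy": 0,"dz": 0,"wx": 0,"wy": 0,"wz": 0},
    {"jaw": 80,"dx": 0,"dy": 0,"dz": 0,"wx": 0,"wy": 0,"wz": 0},
    {"jaw": 80,"dx": 0,"dy": 0,"dz": 0,"wx": 0,"wy": 0,"wz": 0},
    {"jaw": 80,"dx": 0,"dy": 0,"dz": 0,"wx": 0,"wy": 0,"wz": 0},
    {"jaw": 80,"dx": 0,"dy": 0,"dz": 0,"wx": 0,"wy": 0,"wz": 0},
    {"jaw": 80,"dx": 0,"dy": 0,"dz": 0,"wx": 0,"wy": 0,"wz": 0},
    {"jaw": 80,"dx": 0,"dy": 0,"dz": 0,"wx": 0,"wy": 0,"wz": 0},
    {"jaw": 80,"dx": 0,"dy": 0,"dz": 0,"wx": 0,"wy": 0,"wz": 0}
  ]
}}

```text
clock: 13.88
tcp_pos: [444.1, 131.5, 18.7]
tool_rot: [-0.0, 0.88, 0.475, -0.0]
force: [-0.2, -0.4, 0.3]
width: 79.9
grip_force: 0.0
```

```bash
python3 go.py 446 131.5 -8 0.99
python3 - <<'E'
from fit import *
p,d=env.snapshot("scene")
cv2.imwrite("pics/s7.png",cv2.resize(p[140:260,300:420,::-1],None,fx=5,fy=5,interpolation=cv2.INTER_CUBIC))
E
```

```text
t 13.88 tcp [444.1 131.5  18.7] psi 0.99 w 79.9 grip 0.0 F [-0.2 -0.4  0.3] q6 0.63
turn [-0.  0. -0.] shift before turn [ 1.   1.6 26.7] after [ 1.   1.6 26.7]
```

View pics/s7.png

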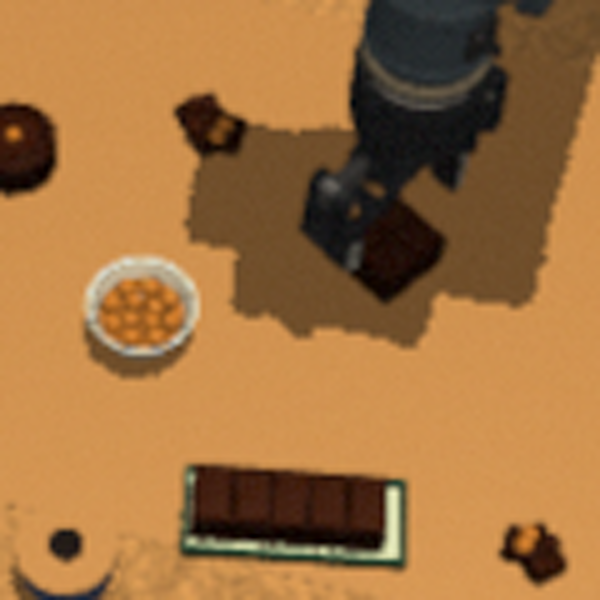

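The bar is clear in its box at crop (290,505), shifted toward the left end with the free floor showing on the right. The square is at (400,250), between the open fingers.

>>> {"fn": "carry_out", "kwargs": {
  "increments": [
    {"jaw": 80,"dx": 1,"dy": 1,"dz": 5,"wx": 0,"wy": 0,"wz": 0},
    {"jaw": 80,"dx": 0,"dy": 0,"dz": 6,"wx": 0,"wy": 0,"wz": 0},
    {"jaw": 80,"dx": 0,"dy": 0,"dz": 6,"wx": 0,"wy": 0,"wz": 0},
    {"jaw": 80,"dx": 0,"dy": 0,"dz": 5,"wx": 0,"wy": 0,"wz": 0},
    {"jaw": 80,"dx": 0,"dy": 0,"dz": 3,"wx": 0,"wy": 0,"wz": 0},
    {"jaw": 80,"dx": 0,"dy": 0,"dz": 1.5,"wx": 0,"wy": 0,"wz": 0},
    {"jaw": 72,"dx": 0,"dy": 0,"dz": 0,"wx": 0,"wy": 0,"wz": 0},
    {"jaw": 66,"dx": 0,"dy": 0,"dz": 0,"wx": 0,"wy": 0,"wz": 0},
    {"jaw": 60,"dx": 0,"dy": 0,"dz": 0,"wx": 0,"wy": 0,"wz": 0},
    {"jaw": 56,"dx": 0,"dy": 0,"dz": 0,"wx": 0,"wy": 0,"wz": 0}
  ]
}}

```text
clock: 14.77
tcp_pos: [445.8, 131.8, -7.5]
tool_rot: [0.0, 0.88, 0.475, 0.0]
force: [-0.8, -0.1, 0.3]
width: 56.1
grip_force: 0.0
```

```bash
python3 go.py 446 131.5 -8 0.99
python3 - <<'E'
from fit import *
p,d=env.snapshot("scene")
print("bar",fit([("scene",p,(358,241))],rect(36,112),np.linspace(3,31,5),"choc",[.1,.2,.3]),"box",fit([("scene",np.load("scene0.npz")["p"],(359,243))],*SP["bar_box"]))
E
```

```text
t 14.77 tcp [445.8 131.8  -7.5] psi 0.99 w 56.1 grip 0.0 F [-0.8 -0.1  0.3] q6 0.63
turn [ 0. -0. -0.] shift before turn [-0.1  0.4  0.5] after [-0.1  0.4  0.5]
bar (array([639.8294406, 122.1157035]), np.float64(0.16449822317007268), np.float64(0.20464554624236397)) box (array([633.96255203, 118.54707521]), np.float64(0.20023774058464752), np.float64(0.04468483271714818))
```

>>> {"fn": "carry_out", "kwargs": {
  "increments": [
    {"jaw": 52,"dx": 0,"dy": 0,"dz": 0,"wx": 0,"wy": 0,"wz": 0},
    {"jaw": 46,"dx": 0,"dy": 0,"dz": 0,"wx": 0,"wy": 0,"wz": 0},
    {"jaw": 42,"dx": 0,"dy": 0,"dz": 0,"wx": 0,"wy": 0,"wz": 0},
    {"jaw": 42,"dx": 0,"dy": 0,"dz": 0,"wx": 0,"wy": 0,"wz": 0},
    {"jaw": 42,"dx": 0,"dy": 0,"dz": 0,"wx": 0,"wy": 0,"wz": 0},
    {"jaw": 42,"dx": 0,"dy": 0,"dz": 0,"wx": 0,"wy": 0,"wz": 0},
    {"jaw": 42,"dx": 0,"dy": 0,"dz": 0,"wx": 0,"wy": 0,"wz": 0},
    {"jaw": 42,"dx": 0,"dy": 0,"dz": 0,"wx": 0,"wy": 0,"wz": 0},
    {"jaw": 42,"dx": 0,"dy": 0,"dz": 0,"wx": 0,"wy": 0,"wz": 0},
    {"jaw": 42,"dx": 0,"dy": 0,"dz": 0,"wx": 0,"wy": 0,"wz": 0}
  ]
}}

```text
clock: 15.65
tcp_pos: [445.7, 131.8, -7.3]
tool_rot: [0.0, 0.88, 0.475, 0.0]
force: [-1.5, -1.0, 5.1]
width: 49.3
grip_force: 42.0
```

```bash
sed -i 's/m=(hs\[...,2\]<105) if/m=((hs[...,2]<105)\&(cr[...,0].astype(int)>cr[...,1])) if/' fit.py; python3 go.py 616 -150 60 1.58
python3 - <<'E'
from fit import *
p,d=env.snapshot("scene")
print("bar",fit([("scene",p,(358,241))],rect(36,112),np.linspace(3,31,5),"choc",[.1,.2,.3]))
p,d=env.snapshot("top");cv2.imwrite("pics/t3.png",p[:,:,::-1])
print("bar",fit([("top",p,(272,160))],rect(36,112),np.linspace(3,31,5),"choc",[.1,.2,.3]))
E
```

```text
t 15.65 tcp [445.7 131.8  -7.3] psi 0.99 w 49.3 grip 42.0 F [-1.5 -1.   5.1] q6 0.63
turn [ 0.001 -0.    -0.59 ] shift before turn [-142.2  297.   -67.2] after [-283.4  167.7  -67.3]
bar (array([636.39565091, 114.75435867]), np.float64(0.19032664229967594), np.float64(0.07995459704880814))
bar (array([636.61489797, 110.35399116]), np.float64(0.22321728971703364), np.float64(0.3344488689316275))
```

>>> {"fn": "carry_out", "kwargs": {
  "increments": [
    {"jaw": 42,"dx": 0,"dy": 0,"dz": -3,"wx": 0,"wy": 0,"wz": 0},
    {"jaw": 42,"dx": 0,"dy": 0,"dz": -10,"wx": 0,"wy": 0,"wz": 0},
    {"jaw": 42,"dx": 0,"dy": 0,"dz": -12,"wx": 0,"wy": 0,"wz": 0},
    {"jaw": 42,"dx": 0,"dy": 0,"dz": -12,"wx": 0,"wy": 0,"wz": 0},
    {"jaw": 42,"dx": 0,"dy": 0,"dz": -12,"wx": 0,"wy": 0,"wz": -0.1},
    {"jaw": 42,"dx": 0,"dy": 0,"dz": -12,"wx": 0,"wy": 0,"wz": -0.1},
    {"jaw": 42,"dx": 0,"dy": 0,"dz": -10,"wx": 0,"wy": 0,"wz": -0.1},
    {"jaw": 42,"dx": 0,"dy": 0,"dz": -6,"wx": 0,"wy": 0,"wz": -0.1},
    {"jaw": 42,"dx": 0,"dy": 0,"dz": 0,"wx": 0,"wy": 0,"wz": -0.1},
    {"jaw": 42,"dx": 0,"dy": 0,"dz": 0,"wx": 0,"wy": 0,"wz": -0.09}
  ],
  "grip_force": 50
}}

```text
clock: 16.58
tcp_pos: [445.8, 131.9, 70.4]
tool_rot: [0.0, 0.702, 0.712, 0.0]
force: [-1.0, 0.3, -1.1]
width: 48.7
grip_force: 52.5
```

>>> {"fn": "carry_out", "kwargs": {
  "increments": [
    {"jaw": 42,"dx": -15,"dy": 9,"dz": 0,"wx": 0,"wy": 0,"wz": 0},
    {"jaw": 42,"dx": -31,"dy": 18.5,"dz": 0,"wx": 0,"wy": 0,"wz": 0},
    {"jaw": 42,"dx": -33,"dy": 19.5,"dz": 0,"wx": 0,"wy": 0,"wz": 0},
    {"jaw": 42,"dx": -33,"dy": 19.5,"dz": 0,"wx": 0,"wy": 0,"wz": 0},
    {"jaw": 42,"dx": -33,"dy": 19.5,"dz": 0,"wx": 0,"wy": 0,"wz": 0},
    {"jaw": 42,"dx": -33,"dy": 19.5,"dz": 0,"wx": 0,"wy": 0,"wz": 0},
    {"jaw": 42,"dx": -33,"dy": 19.5,"dz": 0,"wx": 0,"wy": 0,"wz": 0},
    {"jaw": 42,"dx": -33,"dy": 19.5,"dz": 0,"wx": 0,"wy": 0,"wz": 0},
    {"jaw": 42,"dx": -25,"dy": 15,"dz": 0,"wx": 0,"wy": 0,"wz": 0},
    {"jaw": 42,"dx": -14,"dy": 8,"dz": 0,"wx": 0,"wy": 0,"wz": 0}
  ]
}}

```text
clock: 17.42
tcp_pos: [618.0, -153.8, 70.1]
tool_rot: [0.002, 0.705, 0.709, 0.0]
force: [-0.6, -0.2, -1.6]
width: 48.6
grip_force: 52.5
```

>>> {"fn": "carry_out", "kwargs": {
  "increments": [
    {"jaw": 42,"dx": 0,"dy": 0,"dz": 3,"wx": 0,"wy": 0,"wz": 0},
    {"jaw": 42,"dx": 0,"dy": 0,"dz": 6,"wx": 0,"wy": 0,"wz": 0},
    {"jaw": 42,"dx": 0,"dy": 0,"dz": 8,"wx": 0,"wy": 0,"wz": 0},
    {"jaw": 42,"dx": 0,"dy": 0,"dz": 8,"wx": 0,"wy": 0,"wz": 0},
    {"jaw": 42,"dx": 0,"dy": 0,"dz": 5,"wx": 0,"wy": 0,"wz": 0},
    {"jaw": 42,"dx": 0,"dy": 0,"dz": 0,"wx": 0,"wy": 0,"wz": 0},
    {"jaw": 42,"dx": 0,"dy": 0,"dz": 0,"wx": 0,"wy": 0,"wz": 0},
    {"jaw": 42,"dx": 0,"dy": 0,"dz": 0,"wx": 0,"wy": 0,"wz": 0},
    {"jaw": 42,"dx": 0,"dy": 0,"dz": 0,"wx": 0,"wy": 0,"wz": 0},
    {"jaw": 42,"dx": 0,"dy": 0,"dz": 0,"wx": 0,"wy": 0,"wz": 0}
  ]
}}

```text
clock: 18.25
tcp_pos: [616.0, -149.7, 39.8]
tool_rot: [0.0, 0.704, 0.71, 0.0]
force: [0.4, -0.2, -0.8]
width: 49.1
grip_force: 52.5
```

```bash
python3 go.py 616 -150 -3.5 1.58
python3 - <<'E'
from fit import *
p,d=env.snapshot("scene")
cv2.imwrite("pics/s8.png",cv2.resize(p[150:270,210:330,::-1],None,fx=5,fy=5,interpolation=cv2.INTER_CUBIC))
E
```

```text
t 18.25 tcp [ 616.  -149.7   39.8] psi 1.58 w 49.1 grip 52.5 F [ 0.4 -0.2 -0.8] q6 -0.42
turn [0.001 0.    0.   ] shift before turn [-0.3 -0.  43.3] after [-0.3  0.  43.3]
```

View pics/s8.png

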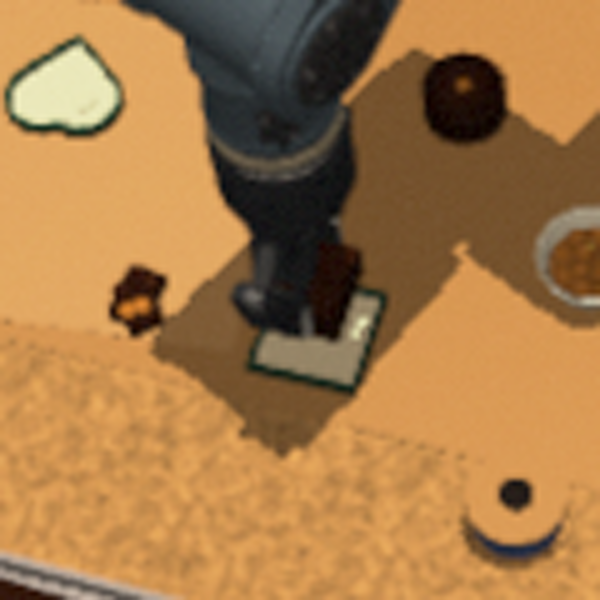

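The square hangs over its box. Its visible right face spans crop (310–360, 245–338), and the front finger hides its left part. I check the offset by projection.

Run:
```python
from fit import *
c=env.camera_params("scene")
for z in(40,47,75):
    P=np.array([[616+a,-150+b,z] for a,b in((25,25),(-25,25),(25,-25),(-25,-25))],float)
    print(z,((proj(c,P)-[210,150]+.4)*5).round().tolist())
```

```text
40 [[336.0, 349.0], [363.0, 277.0], [255.0, 329.0], [283.0, 258.0]]
47 [[335.0, 344.0], [362.0, 271.0], [253.0, 323.0], [282.0, 252.0]]
75 [[330.0, 321.0], [358.0, 248.0], [247.0, 300.0], [276.0, 228.0]]
```

Projection agrees to about a pixel, so I lower and release.

>>> {"fn": "carry_out", "kwargs": {
  "increments": [
    {"jaw": 42,"dx": 0,"dy": 0,"dz": 5,"wx": 0,"wy": 0,"wz": 0},
    {"jaw": 42,"dx": 0,"dy": 0,"dz": 9,"wx": 0,"wy": 0,"wz": 0},
    {"jaw": 42,"dx": 0,"dy": 0,"dz": 9,"wx": 0,"wy": 0,"wz": 0},
    {"jaw": 42,"dx": 0,"dy": 0,"dz": 8,"wx": 0,"wy": 0,"wz": 0},
    {"jaw": 42,"dx": 0,"dy": 0,"dz": 5,"wx": 0,"wy": 0,"wz": 0},
    {"jaw": 42,"dx": 0,"dy": 0,"dz": 3,"wx": 0,"wy": 0,"wz": 0},
    {"jaw": 42,"dx": 0,"dy": 0,"dz": 2,"wx": 0,"wy": 0,"wz": 0},
    {"jaw": 42,"dx": 0,"dy": 0,"dz": 1.5,"wx": 0,"wy": 0,"wz": 0},
    {"jaw": 42,"dx": 0,"dy": 0,"dz": 0.8,"wx": 0,"wy": 0,"wz": 0},
    {"jaw": 42,"dx": 0,"dy": 0,"dz": 0,"wx": 0,"wy": 0,"wz": 0}
  ]
}}

```text
clock: 19.13
tcp_pos: [615.8, -149.7, -3.9]
tool_rot: [0.0, 0.704, 0.71, 0.0]
force: [0.6, 0.2, -1.5]
width: 49.0
grip_force: 52.6
```

>>> {"fn": "carry_out", "kwargs": {
  "increments": [
    {"jaw": 42,"dx": 0,"dy": 0,"dz": 0,"wx": 0,"wy": 0,"wz": 0},
    {"jaw": 49,"dx": 0,"dy": 0,"dz": 0,"wx": 0,"wy": 0,"wz": 0},
    {"jaw": 52,"dx": 0,"dy": 0,"dz": 0,"wx": 0,"wy": 0,"wz": 0},
    {"jaw": 56,"dx": 0,"dy": 0,"dz": 0,"wx": 0,"wy": 0,"wz": 0},
    {"jaw": 62,"dx": 0,"dy": 0,"dz": 0,"wx": 0,"wy": 0,"wz": 0},
    {"jaw": 70,"dx": 0,"dy": 0,"dz": 0,"wx": 0,"wy": 0,"wz": 0},
    {"jaw": 80,"dx": 0,"dy": 0,"dz": -2,"wx": 0,"wy": 0,"wz": 0},
    {"jaw": 80,"dx": 0,"dy": 0,"dz": -10,"wx": 0,"wy": 0,"wz": 0},
    {"jaw": 80,"dx": 0,"dy": 0,"dz": -20,"wx": 0,"wy": 0,"wz": 0},
    {"jaw": 80,"dx": 0,"dy": 0,"dz": -20,"wx": 0,"wy": 0,"wz": 0}
  ]
}}

```text
clock: 19.97
tcp_pos: [615.0, -149.4, 48.4]
tool_rot: [-0.001, 0.704, 0.71, -0.0]
force: [0.2, 0.0, 0.4]
width: 80.1
grip_force: 0.0
```

```bash
python3 go.py 437.5 -111.5 60 1.58
```

```text
t 19.97 tcp [ 615.  -149.4   48.4] psi 1.58 w 80.1 grip 0.0 F [0.2 0.  0.4] q6 -0.42
turn [-0.002 -0.001 -0.   ] shift before turn [  39.5 -177.2  -11.2] after [  39.5 -177.2  -11.6]
```

>>> {"fn": "carry_out", "kwargs": {
  "increments": [
    {"jaw": 82,"dx": 0,"dy": 0,"dz": -12,"wx": 0,"wy": 0,"wz": 0},
    {"jaw": 82,"dx": 4,"dy": -18,"dz": 0,"wx": 0,"wy": 0,"wz": 0},
    {"jaw": 82,"dx": 8,"dy": -36,"dz": 0,"wx": 0,"wy": 0,"wz": 0},
    {"jaw": 82,"dx": 8,"dy": -36,"dz": 0,"wx": 0,"wy": 0,"wz": 0},
    {"jaw": 82,"dx": 8,"dy": -36,"dz": 0,"wx": 0,"wy": 0,"wz": 0},
    {"jaw": 82,"dx": 7.5,"dy": -33,"dz": 0,"wx": 0,"wy": 0,"wz": 0},
    {"jaw": 82,"dx": 4,"dy": -18,"dz": 0,"wx": 0,"wy": 0,"wz": 0},
    {"jaw": 82,"dx": 0,"dy": 0,"dz": 0,"wx": 0,"wy": 0,"wz": 0},
    {"jaw": 82,"dx": 0,"dy": 0,"dz": 0,"wx": 0,"wy": 0,"wz": 0},
    {"jaw": 82,"dx": 0,"dy": 0,"dz": 0,"wx": 0,"wy": 0,"wz": 0}
  ],
  "grip_force": 40
}}

```text
clock: 20.8
tcp_pos: [440.6, -113.0, 60.6]
tool_rot: [0.002, 0.704, 0.71, 0.001]
force: [-0.8, 0.4, -0.2]
width: 81.9
grip_force: 0.0
```

```bash
python3 go.py 437.5 -111.5 -8 1.58
python3 - <<'E'
from fit import *
p,d=env.snapshot("scene")
print("sq",fit([("scene",p,(273,213))],rect(50,50),np.linspace(3,31,5),"choc",[-.1,0,.1]))
E
```

```text
t 20.8 tcp [ 440.6 -113.    60.6] psi 1.58 w 81.9 grip 0.0 F [-0.8  0.4 -0.2] q6 -0.51
turn [ 0.004  0.002 -0.   ] shift before turn [ 1.6 -3.3 68.6] after [ 1.5 -3.1 68.6]
sq (array([ 614.59135321, -150.344855  ]), np.float64(0.02999482436283627), np.float64(0.08241585404215157))
```

Square is in place (within 2 mm). Next, descend on the round one.

>>> {"fn": "carry_out", "kwargs": {
  "increments": [
    {"jaw": 82,"dx": 1,"dy": -2,"dz": 10,"wx": 0,"wy": 0,"wz": 0},
    {"jaw": 82,"dx": 0,"dy": 0,"dz": 13,"wx": 0,"wy": 0,"wz": 0},
    {"jaw": 82,"dx": 0,"dy": 0,"dz": 13,"wx": 0,"wy": 0,"wz": 0},
    {"jaw": 82,"dx": 0,"dy": 0,"dz": 13,"wx": 0,"wy": 0,"wz": 0},
    {"jaw": 82,"dx": 0,"dy": 0,"dz": 9,"wx": 0,"wy": 0,"wz": 0},
    {"jaw": 82,"dx": 0,"dy": 0,"dz": 5,"wx": 0,"wy": 0,"wz": 0},
    {"jaw": 82,"dx": 0,"dy": 0,"dz": 3,"wx": 0,"wy": 0,"wz": 0},
    {"jaw": 82,"dx": 0,"dy": 0,"dz": 1.5,"wx": 0,"wy": 0,"wz": 0},
    {"jaw": 74,"dx": 0,"dy": 0,"dz": 0,"wx": 0,"wy": 0,"wz": 0},
    {"jaw": 68,"dx": 0,"dy": 0,"dz": 0,"wx": 0,"wy": 0,"wz": 0}
  ]
}}

```text
clock: 21.68
tcp_pos: [436.6, -110.9, -7.2]
tool_rot: [0.0, 0.704, 0.71, 0.0]
force: [-1.2, 0.4, -0.3]
width: 67.6
grip_force: 0.0
```

>>> {"fn": "carry_out", "kwargs": {
  "increments": [
    {"jaw": 62,"dx": 0,"dy": 0,"dz": 0,"wx": 0,"wy": 0,"wz": 0},
    {"jaw": 58,"dx": 0,"dy": 0,"dz": 0,"wx": 0,"wy": 0,"wz": 0},
    {"jaw": 54,"dx": 0,"dy": 0,"dz": 0,"wx": 0,"wy": 0,"wz": 0},
    {"jaw": 50,"dx": 0,"dy": 0,"dz": 0,"wx": 0,"wy": 0,"wz": 0},
    {"jaw": 46,"dx": 0,"dy": 0,"dz": 0,"wx": 0,"wy": 0,"wz": 0},
    {"jaw": 46,"dx": 0,"dy": 0,"dz": 0,"wx": 0,"wy": 0,"wz": 0},
    {"jaw": 46,"dx": 0,"dy": 0,"dz": 0,"wx": 0,"wy": 0,"wz": 0},
    {"jaw": 46,"dx": 0,"dy": 0,"dz": 0,"wx": 0,"wy": 0,"wz": 0},
    {"jaw": 46,"dx": 0,"dy": 0,"dz": 0,"wx": 0,"wy": 0,"wz": 0},
    {"jaw": 46,"dx": 0,"dy": 0,"dz": 0,"wx": 0,"wy": 0,"wz": 0}
  ]
}}

```text
clock: 22.52
tcp_pos: [436.8, -111.0, -6.7]
tool_rot: [0.001, 0.704, 0.71, 0.0]
force: [-0.3, 0.7, 5.9]
width: 52.3
grip_force: 40.9
```

```bash
python3 go.py 545.4 408.7 70 1.58
```

```text
t 22.52 tcp [ 436.8 -111.    -6.7] psi 1.58 w 52.3 grip 40.9 F [-0.3  0.7  5.9] q6 -0.51
turn [0.002 0.001 0.   ] shift before turn [518.6 113.6 -77. ] after [518.7 113.4 -76.7]
```

>>> {"fn": "carry_out", "kwargs": {
  "increments": [
    {"jaw": 46,"dx": 0,"dy": 0,"dz": -3,"wx": 0,"wy": 0,"wz": 0},
    {"jaw": 46,"dx": 0,"dy": 0,"dz": -9,"wx": 0,"wy": 0,"wz": 0},
    {"jaw": 46,"dx": 0,"dy": 0,"dz": -12,"wx": 0,"wy": 0,"wz": 0},
    {"jaw": 46,"dx": 0,"dy": 0,"dz": -13,"wx": 0,"wy": 0,"wz": 0},
    {"jaw": 46,"dx": 0,"dy": 0,"dz": -13,"wx": 0,"wy": 0,"wz": 0},
    {"jaw": 46,"dx": 0,"dy": 0,"dz": -12,"wx": 0,"wy": 0,"wz": 0},
    {"jaw": 46,"dx": 0,"dy": 0,"dz": -9,"wx": 0,"wy": 0,"wz": 0},
    {"jaw": 46,"dx": 0,"dy": 0,"dz": -6,"wx": 0,"wy": 0,"wz": 0},
    {"jaw": 46,"dx": 0,"dy": 0,"dz": 0,"wx": 0,"wy": 0,"wz": 0},
    {"jaw": 46,"dx": 0,"dy": 0,"dz": 0,"wx": 0,"wy": 0,"wz": 0}
  ],
  "grip_force": 50
}}

```text
clock: 23.35
tcp_pos: [436.3, -110.8, 69.7]
tool_rot: [0.0, 0.704, 0.71, 0.0]
force: [-0.3, -0.8, -1.9]
width: 51.9
grip_force: 52.3
```

>>> {"fn": "carry_out", "kwargs": {
  "increments": [
    {"jaw": 46,"dx": 18,"dy": 4,"dz": 0,"wx": 0,"wy": 0,"wz": 0},
    {"jaw": 46,"dx": 30,"dy": 6.5,"dz": 0,"wx": 0,"wy": 0,"wz": 0},
    {"jaw": 46,"dx": 36,"dy": 8,"dz": 0,"wx": 0,"wy": 0,"wz": 0},
    {"jaw": 46,"dx": 36,"dy": 8,"dz": 0,"wx": 0,"wy": 0,"wz": 0},
    {"jaw": 46,"dx": 36,"dy": 8,"dz": 0,"wx": 0,"wy": 0,"wz": 0},
    {"jaw": 46,"dx": 36,"dy": 8,"dz": 0,"wx": 0,"wy": 0,"wz": 0},
    {"jaw": 46,"dx": 36,"dy": 8,"dz": 0,"wx": 0,"wy": 0,"wz": 0},
    {"jaw": 46,"dx": 36,"dy": 8,"dz": 0,"wx": 0,"wy": 0,"wz": 0},
    {"jaw": 46,"dx": 36,"dy": 8,"dz": 0,"wx": 0,"wy": 0,"wz": 0},
    {"jaw": 46,"dx": 36,"dy": 8,"dz": 0,"wx": 0,"wy": 0,"wz": 0}
  ]
}}

```text
clock: 24.18
tcp_pos: [506.9, 227.7, 68.4]
tool_rot: [-0.001, 0.704, 0.71, -0.001]
force: [1.1, -0.7, -1.4]
width: 51.9
grip_force: 52.3
```

>>> {"fn": "carry_out", "kwargs": {
  "increments": [
    {"jaw": 46,"dx": 36,"dy": 8,"dz": 0,"wx": 0,"wy": 0,"wz": 0},
    {"jaw": 46,"dx": 36,"dy": 8,"dz": 0,"wx": 0,"wy": 0,"wz": 0},
    {"jaw": 46,"dx": 36,"dy": 8,"dz": 0,"wx": 0,"wy": 0,"wz": 0},
    {"jaw": 46,"dx": 36,"dy": 8,"dz": 0,"wx": 0,"wy": 0,"wz": 0},
    {"jaw": 46,"dx": 25,"dy": 5,"dz": 3,"wx": 0,"wy": 0,"wz": 0},
    {"jaw": 46,"dx": 13.5,"dy": 2,"dz": 7,"wx": 0,"wy": 0,"wz": 0},
    {"jaw": 46,"dx": 0,"dy": 0,"dz": 10,"wx": 0,"wy": 0,"wz": 0},
    {"jaw": 46,"dx": 0,"dy": 0,"dz": 7,"wx": 0,"wy": 0,"wz": 0},
    {"jaw": 46,"dx": 0,"dy": 0,"dz": 3,"wx": 0,"wy": 0,"wz": 0},
    {"jaw": 46,"dx": 0,"dy": 0,"dz": 0,"wx": 0,"wy": 0,"wz": 0}
  ]
}}

```text
clock: 25.02
tcp_pos: [543.5, 406.0, 37.3]
tool_rot: [-0.001, 0.705, 0.71, -0.003]
force: [0.8, -0.9, -0.8]
width: 52.0
grip_force: 52.3
```

```bash
python3 go.py 545.4 408.7 -3.4 1.58
```

```text
t 25.02 tcp [543.5 406.   37.3] psi 1.578 w 52.0 grip 52.3 F [ 0.8 -0.9 -0.8] q6 0.47
turn [-0.005  0.003 -0.002] shift before turn [ 2.8  2.1 40.7] after [ 2.7  1.9 40.7]
```

>>> {"fn": "carry_out", "kwargs": {
  "increments": [
    {"jaw": 46,"dx": 1.5,"dy": 1.5,"dz": 5,"wx": 0,"wy": 0,"wz": 0},
    {"jaw": 46,"dx": 0,"dy": 0,"dz": 8,"wx": 0,"wy": 0,"wz": 0},
    {"jaw": 46,"dx": 0,"dy": 0,"dz": 9,"wx": 0,"wy": 0,"wz": 0},
    {"jaw": 46,"dx": 0,"dy": 0,"dz": 8,"wx": 0,"wy": 0,"wz": 0},
    {"jaw": 46,"dx": 0,"dy": 0,"dz": 5,"wx": 0,"wy": 0,"wz": 0},
    {"jaw": 46,"dx": 0,"dy": 0,"dz": 2.5,"wx": 0,"wy": 0,"wz": 0},
    {"jaw": 46,"dx": 0,"dy": 0,"dz": 1.5,"wx": 0,"wy": 0,"wz": 0},
    {"jaw": 46,"dx": 0,"dy": 0,"dz": 1,"wx": 0,"wy": 0,"wz": 0},
    {"jaw": 46,"dx": 0,"dy": 0,"dz": 0,"wx": 0,"wy": 0,"wz": 0},
    {"jaw": 46,"dx": 0,"dy": 0,"dz": 0,"wx": 0,"wy": 0,"wz": 0}
  ]
}}

```text
clock: 25.85
tcp_pos: [546.8, 410.4, -0.1]
tool_rot: [0.0, 0.704, 0.71, 0.0]
force: [0.1, 0.5, 0.2]
width: 51.9
grip_force: 52.3
```

```bash
python3 go.py 545.4 408.7 -3.4 1.58
```

```text
t 25.85 tcp [ 5.468e+02  4.104e+02 -1.000e-01] psi 1.58 w 51.9 grip 52.3 F [0.1 0.5 0.2] q6 0.47
turn [ 0.001 -0.    -0.   ] shift before turn [-1.7 -1.4  3.3] after [-1.7 -1.4  3.3]
```

>>> {"fn": "carry_out", "kwargs": {
  "increments": [
    {"jaw": 46,"dx": -1,"dy": -1,"dz": 1.5,"wx": 0,"wy": 0,"wz": 0},
    {"jaw": 46,"dx": 0,"dy": 0,"dz": 1.5,"wx": 0,"wy": 0,"wz": 0},
    {"jaw": 46,"dx": 0,"dy": 0,"dz": 0,"wx": 0,"wy": 0,"wz": 0},
    {"jaw": 52,"dx": 0,"dy": 0,"dz": 0,"wx": 0,"wy": 0,"wz": 0},
    {"jaw": 55,"dx": 0,"dy": 0,"dz": 0,"wx": 0,"wy": 0,"wz": 0},
    {"jaw": 59,"dx": 0,"dy": 0,"dz": 0,"wx": 0,"wy": 0,"wz": 0},
    {"jaw": 65,"dx": 0,"dy": 0,"dz": 0,"wx": 0,"wy": 0,"wz": 0},
    {"jaw": 74,"dx": 0,"dy": 0,"dz": 0,"wx": 0,"wy": 0,"wz": 0},
    {"jaw": 82,"dx": 0,"dy": 0,"dz": -2,"wx": 0,"wy": 0,"wz": 0},
    {"jaw": 82,"dx": 0,"dy": 0,"dz": -10,"wx": 0,"wy": 0,"wz": 0}
  ]
}}

```text
clock: 26.68
tcp_pos: [544.3, 408.5, 7.2]
tool_rot: [-0.001, 0.704, 0.71, -0.002]
force: [0.0, 0.4, 0.4]
width: 82.1
grip_force: 0.0
```

```bash
python3 go.py 367 294.5 65 3.03
```

```text
t 26.68 tcp [544.3 408.5   7.2] psi 1.58 w 82.1 grip 0.0 F [0.  0.4 0.4] q6 0.47
turn [-4.00e-03 -1.00e-03 -1.45e+00] shift before turn [-112.5 -178.5  -57. ] after [ 163.5 -133.   -57.8]
```

>>> {"fn": "carry_out", "kwargs": {
  "increments": [
    {"jaw": 84,"dx": 0,"dy": 0,"dz": -15,"wx": 0,"wy": 0,"wz": 0},
    {"jaw": 84,"dx": 0,"dy": 0,"dz": -15,"wx": 0,"wy": 0,"wz": 0},
    {"jaw": 84,"dx": 0,"dy": 0,"dz": -15,"wx": 0,"wy": 0,"wz": -0.12},
    {"jaw": 84,"dx": 0,"dy": 0,"dz": -13,"wx": 0,"wy": 0,"wz": -0.12},
    {"jaw": 84,"dx": 0,"dy": 0,"dz": 0,"wx": 0,"wy": 0,"wz": -0.12},
    {"jaw": 84,"dx": 0,"dy": 0,"dz": 0,"wx": 0,"wy": 0,"wz": -0.12},
    {"jaw": 84,"dx": 0,"dy": 0,"dz": 0,"wx": 0,"wy": 0,"wz": -0.12},
    {"jaw": 84,"dx": 0,"dy": 0,"dz": 0,"wx": 0,"wy": 0,"wz": -0.12},
    {"jaw": 84,"dx": 0,"dy": 0,"dz": 0,"wx": 0,"wy": 0,"wz": -0.12},
    {"jaw": 84,"dx": 0,"dy": 0,"dz": 0,"wx": 0,"wy": 0,"wz": -0.12}
  ],
  "grip_force": 40
}}

```text
clock: 27.52
tcp_pos: [546.2, 409.5, 68.5]
tool_rot: [0.001, 0.294, 0.956, 0.001]
force: [-0.5, -0.6, -1.0]
width: 83.7
grip_force: 0.0
```

>>> {"fn": "carry_out", "kwargs": {
  "increments": [
    {"jaw": 84,"dx": 0,"dy": 0,"dz": 0,"wx": 0,"wy": 0,"wz": -0.12},
    {"jaw": 84,"dx": 0,"dy": 0,"dz": 0,"wx": 0,"wy": 0,"wz": -0.12},
    {"jaw": 84,"dx": 0,"dy": 0,"dz": 0,"wx": 0,"wy": 0,"wz": -0.12},
    {"jaw": 84,"dx": 0,"dy": 0,"dz": 0,"wx": 0,"wy": 0,"wz": -0.12},
    {"jaw": 84,"dx": 15,"dy": -12,"dz": 0,"wx": 0,"wy": 0,"wz": -0.01},
    {"jaw": 84,"dx": 32,"dy": -26,"dz": 0,"wx": 0,"wy": 0,"wz": 0},
    {"jaw": 84,"dx": 32,"dy": -26,"dz": 0,"wx": 0,"wy": 0,"wz": 0},
    {"jaw": 84,"dx": 32,"dy": -26,"dz": 0,"wx": 0,"wy": 0,"wz": 0},
    {"jaw": 84,"dx": 32,"dy": -26,"dz": 0,"wx": 0,"wy": 0,"wz": 0},
    {"jaw": 84,"dx": 20,"dy": -17,"dz": 0,"wx": 0,"wy": 0,"wz": 0}
  ]
}}

```text
clock: 28.35
tcp_pos: [364.3, 293.3, 67.9]
tool_rot: [-0.001, 0.056, 0.998, -0.001]
force: [-0.9, -1.0, -1.3]
width: 83.9
grip_force: 0.0
```

```bash
python3 - <<'E'
from fit import *
p,d=env.snapshot("scene")
print("round",fit([("scene",p,(463,239))],circ(27),np.linspace(3,31,5),"choc",[0]))
cv2.imwrite("pics/s9.png",cv2.resize(p[130:260,370:500,::-1],None,fx=4.5,fy=4.5,interpolation=cv2.INTER_CUBIC))
E
python3 go.py 367 294.5 -8 3.03
```

```text
round (array([545.41112077, 409.00746738]), np.float64(0.25152039495188183), np.float64(0.09196600384862086))
t 28.4 tcp [358.5 290.4  67.5] psi 3.03 w 83.9 grip 0.0 F [-3.7 -3.7 -0.6] q6 -1.02
turn [-0.007 -0.011  0.   ] shift before turn [-8.8  5.5 75.3] after [-8.   5.  75.5]
```

View pics/s9.png

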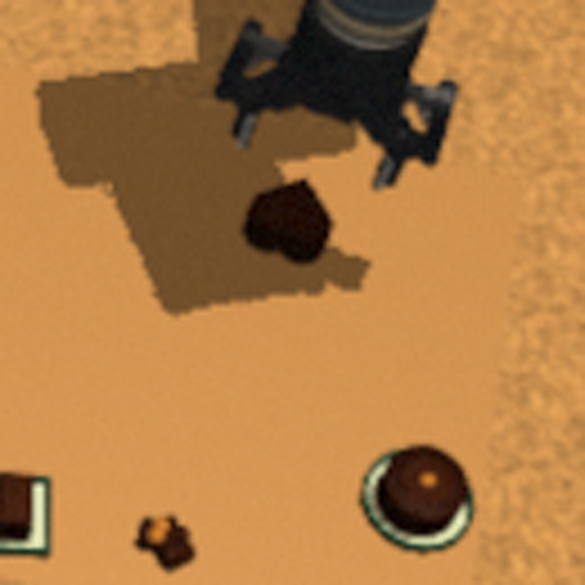

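The round one sits centred in its box at crop (418,495). The heart is at (290,222), point toward the robot, and the gripper is above and behind it. I let the arm settle, then check.

>>> {"fn": "carry_out", "kwargs": {
  "increments": [
    {"jaw": 84,"dx": 0,"dy": 0,"dz": 0,"wx": 0,"wy": 0,"wz": 0},
    {"jaw": 84,"dx": 0,"dy": 0,"dz": 0,"wx": 0,"wy": 0,"wz": 0},
    {"jaw": 84,"dx": 0,"dy": 0,"dz": 0,"wx": 0,"wy": 0,"wz": 0},
    {"jaw": 84,"dx": 0,"dy": 0,"dz": 5,"wx": 0,"wy": 0,"wz": 0},
    {"jaw": 84,"dx": 0,"dy": 0,"dz": 8,"wx": 0,"wy": 0,"wz": 0},
    {"jaw": 84,"dx": 0,"dy": 0,"dz": 5,"wx": 0,"wy": 0,"wz": 0},
    {"jaw": 84,"dx": 0,"dy": 0,"dz": 0,"wx": 0,"wy": 0,"wz": 0},
    {"jaw": 84,"dx": 0,"dy": 0,"dz": 0,"wx": 0,"wy": 0,"wz": 0},
    {"jaw": 84,"dx": 0,"dy": 0,"dz": 0,"wx": 0,"wy": 0,"wz": 0},
    {"jaw": 84,"dx": 0,"dy": 0,"dz": 0,"wx": 0,"wy": 0,"wz": 0}
  ]
}}

```text
clock: 29.23
tcp_pos: [368.7, 295.4, 48.4]
tool_rot: [-0.0, 0.056, 0.998, -0.0]
force: [-0.5, -0.3, -0.1]
width: 83.8
grip_force: 0.0
```

```bash
python3 go.py 367 294.5 -8 3.03
python3 - <<'E'
from fit import *
p=np.load("scene0.npz")["p"];t=np.load("top0.npz")["p"]
print(fit([("scene",p,(433,179))],*SP["heart_choc"]),fit([("top",t,(207,252))],*SP["heart_choc"]))
E
```

```text
t 29.23 tcp [368.7 295.4  48.4] psi 3.03 w 83.8 grip 0.0 F [-0.5 -0.3 -0.1] q6 -1.02
turn [-0. -0. -0.] shift before turn [ 1.6 -1.1 56.4] after [ 1.6 -1.1 56.4]
(array([367.19085377, 295.10014103]), np.float64(-0.09651231971216567), np.float64(0.06334164588528679)) (array([368.18491607, 291.84702467]), np.float64(-0.16095480745309537), np.float64(0.16933181039406053))
```

>>> {"fn": "carry_out", "kwargs": {
  "increments": [
    {"jaw": 84,"dx": 1.5,"dy": -0.5,"dz": 6,"wx": 0,"wy": 0,"wz": 0},
    {"jaw": 84,"dx": 0,"dy": 0,"dz": 11,"wx": 0,"wy": 0,"wz": 0},
    {"jaw": 84,"dx": 0,"dy": 0,"dz": 12,"wx": 0,"wy": 0,"wz": 0},
    {"jaw": 84,"dx": 0,"dy": 0,"dz": 11,"wx": 0,"wy": 0,"wz": 0},
    {"jaw": 84,"dx": 0,"dy": 0,"dz": 8,"wx": 0,"wy": 0,"wz": 0},
    {"jaw": 84,"dx": 0,"dy": 0,"dz": 5,"wx": 0,"wy": 0,"wz": 0},
    {"jaw": 84,"dx": 0,"dy": 0,"dz": 3,"wx": 0,"wy": 0,"wz": 0},
    {"jaw": 78,"dx": 0,"dy": 0,"dz": 0,"wx": 0,"wy": 0,"wz": 0},
    {"jaw": 72,"dx": 0,"dy": 0,"dz": 0,"wx": 0,"wy": 0,"wz": 0},
    {"jaw": 66,"dx": 0,"dy": 0,"dz": 0,"wx": 0,"wy": 0,"wz": 0}
  ]
}}

```text
clock: 30.07
tcp_pos: [367.4, 295.2, -7.1]
tool_rot: [0.0, 0.056, 0.998, 0.0]
force: [0.4, -0.2, -0.6]
width: 66.0
grip_force: 0.0
```

>>> {"fn": "carry_out", "kwargs": {
  "increments": [
    {"jaw": 62,"dx": 0,"dy": 0,"dz": 0,"wx": 0,"wy": 0,"wz": 0},
    {"jaw": 58,"dx": 0,"dy": 0,"dz": 0,"wx": 0,"wy": 0,"wz": 0},
    {"jaw": 54,"dx": 0,"dy": 0,"dz": 0,"wx": 0,"wy": 0,"wz": 0},
    {"jaw": 50,"dx": 0,"dy": 0,"dz": 0,"wx": 0,"wy": 0,"wz": 0},
    {"jaw": 50,"dx": 0,"dy": 0,"dz": 0,"wx": 0,"wy": 0,"wz": 0},
    {"jaw": 50,"dx": 0,"dy": 0,"dz": 0,"wx": 0,"wy": 0,"wz": 0},
    {"jaw": 50,"dx": 0,"dy": 0,"dz": 0,"wx": 0,"wy": 0,"wz": 0},
    {"jaw": 50,"dx": 0,"dy": 0,"dz": 0,"wx": 0,"wy": 0,"wz": 0},
    {"jaw": 50,"dx": 0,"dy": 0,"dz": 0,"wx": 0,"wy": 0,"wz": 0},
    {"jaw": 50,"dx": 0,"dy": 0,"dz": 0,"wx": 0,"wy": 0,"wz": 0}
  ]
}}

```text
clock: 30.9
tcp_pos: [367.2, 295.0, -6.7]
tool_rot: [0.0, 0.056, 0.998, 0.0]
force: [-0.5, -1.1, 6.1]
width: 56.9
grip_force: 41.3
```

```bash
python3 go.py 499.6 -360 75 3.31
```

```text
t 30.9 tcp [367.2 295.   -6.7] psi 3.03 w 56.9 grip 41.3 F [-0.5 -1.1  6.1] q6 -1.02
turn [ 0.     0.001 -0.28 ] shift before turn [-204.4 -636.2  -81.7] after [ -20.7 -667.9  -81.7]
```

>>> {"fn": "carry_out", "kwargs": {
  "increments": [
    {"jaw": 50,"dx": 0,"dy": 0,"dz": -3,"wx": 0,"wy": 0,"wz": 0},
    {"jaw": 50,"dx": 0,"dy": 0,"dz": -9,"wx": 0,"wy": 0,"wz": 0},
    {"jaw": 50,"dx": 0,"dy": 0,"dz": -13,"wx": 0,"wy": 0,"wz": 0},
    {"jaw": 50,"dx": 0,"dy": 0,"dz": -14,"wx": 0,"wy": 0,"wz": -0.05},
    {"jaw": 50,"dx": 0,"dy": 0,"dz": -14,"wx": 0,"wy": 0,"wz": -0.08},
    {"jaw": 50,"dx": 0,"dy": 0,"dz": -13,"wx": 0,"wy": 0,"wz": -0.08},
    {"jaw": 50,"dx": 0,"dy": 0,"dz": -10,"wx": 0,"wy": 0,"wz": -0.05},
    {"jaw": 50,"dx": 0,"dy": 0,"dz": -6,"wx": 0,"wy": 0,"wz": -0.02},
    {"jaw": 50,"dx": 0,"dy": 0,"dz": 0,"wx": 0,"wy": 0,"wz": 0},
    {"jaw": 50,"dx": 0,"dy": 0,"dz": 0,"wx": 0,"wy": 0,"wz": 0}
  ],
  "grip_force": 50
}}

```text
clock: 31.73
tcp_pos: [367.2, 295.1, 74.9]
tool_rot: [0.0, -0.084, 0.997, 0.0]
force: [0.3, -0.6, -1.1]
width: 56.2
grip_force: 53.2
```

>>> {"fn": "carry_out", "kwargs": {
  "increments": [
    {"jaw": 50,"dx": -0.5,"dy": -18,"dz": 0,"wx": 0,"wy": 0,"wz": 0},
    {"jaw": 50,"dx": -0.9,"dy": -30,"dz": 0,"wx": 0,"wy": 0,"wz": 0},
    {"jaw": 50,"dx": -1.15,"dy": -37,"dz": 0,"wx": 0,"wy": 0,"wz": 0},
    {"jaw": 50,"dx": -1.15,"dy": -37,"dz": 0,"wx": 0,"wy": 0,"wz": 0},
    {"jaw": 50,"dx": -1.15,"dy": -37,"dz": 0,"wx": 0,"wy": 0,"wz": 0},
    {"jaw": 50,"dx": -1.15,"dy": -37,"dz": 0,"wx": 0,"wy": 0,"wz": 0},
    {"jaw": 50,"dx": -1.15,"dy": -37,"dz": 0,"wx": 0,"wy": 0,"wz": 0},
    {"jaw": 50,"dx": -1.15,"dy": -37,"dz": 0,"wx": 0,"wy": 0,"wz": 0},
    {"jaw": 50,"dx": -1.15,"dy": -37,"dz": 0,"wx": 0,"wy": 0,"wz": 0},
    {"jaw": 50,"dx": -1.15,"dy": -37,"dz": 0,"wx": 0,"wy": 0,"wz": 0}
  ]
}}

```text
clock: 32.57
tcp_pos: [434.6, -44.0, 73.8]
tool_rot: [-0.001, -0.083, 0.997, 0.0]
force: [0.8, 0.0, -0.7]
width: 55.9
grip_force: 53.3
```

>>> {"fn": "carry_out", "kwargs": {
  "increments": [
    {"jaw": 50,"dx": -1.15,"dy": -37,"dz": 0,"wx": 0,"wy": 0,"wz": 0},
    {"jaw": 50,"dx": -1.15,"dy": -37,"dz": 0,"wx": 0,"wy": 0,"wz": 0},
    {"jaw": 50,"dx": -1.15,"dy": -37,"dz": 0,"wx": 0,"wy": 0,"wz": 0},
    {"jaw": 50,"dx": -1.15,"dy": -37,"dz": 0,"wx": 0,"wy": 0,"wz": 0},
    {"jaw": 50,"dx": -1.15,"dy": -37,"dz": 0,"wx": 0,"wy": 0,"wz": 0},
    {"jaw": 50,"dx": -1.15,"dy": -37,"dz": 0,"wx": 0,"wy": 0,"wz": 0},
    {"jaw": 50,"dx": -1.15,"dy": -37,"dz": 0,"wx": 0,"wy": 0,"wz": 0},
    {"jaw": 50,"dx": -1.2,"dy": -37,"dz": 0,"wx": 0,"wy": 0,"wz": 0},
    {"jaw": 50,"dx": -0.6,"dy": -18,"dz": 0,"wx": 0,"wy": 0,"wz": 0},
    {"jaw": 50,"dx": -0.3,"dy": -9,"dz": 0,"wx": 0,"wy": 0,"wz": 0}
  ]
}}

```text
clock: 33.4
tcp_pos: [499.5, -362.6, 73.5]
tool_rot: [0.0, -0.082, 0.997, -0.001]
force: [0.6, 0.4, -1.3]
width: 55.9
grip_force: 53.4
```

>>> {"fn": "carry_out", "kwargs": {
  "increments": [
    {"jaw": 50,"dx": 0,"dy": 0,"dz": 3,"wx": 0,"wy": 0,"wz": 0},
    {"jaw": 50,"dx": 0,"dy": 0,"dz": 7,"wx": 0,"wy": 0,"wz": 0},
    {"jaw": 50,"dx": 0,"dy": 0,"dz": 9,"wx": 0,"wy": 0,"wz": 0},
    {"jaw": 50,"dx": 0,"dy": 0,"dz": 9,"wx": 0,"wy": 0,"wz": 0},
    {"jaw": 50,"dx": 0,"dy": 0,"dz": 6,"wx": 0,"wy": 0,"wz": 0},
    {"jaw": 50,"dx": 0,"dy": 0,"dz": 3,"wx": 0,"wy": 0,"wz": 0},
    {"jaw": 50,"dx": 0,"dy": 0,"dz": 0,"wx": 0,"wy": 0,"wz": 0},
    {"jaw": 50,"dx": 0,"dy": 0,"dz": 0,"wx": 0,"wy": 0,"wz": 0},
    {"jaw": 50,"dx": 0,"dy": 0,"dz": 0,"wx": 0,"wy": 0,"wz": 0},
    {"jaw": 50,"dx": 0,"dy": 0,"dz": 0,"wx": 0,"wy": 0,"wz": 0}
  ]
}}

```text
clock: 34.23
tcp_pos: [499.6, -359.3, 38.0]
tool_rot: [0.0, -0.084, 0.996, -0.0]
force: [-0.3, -0.1, -1.7]
width: 56.0
grip_force: 53.4
```

```bash
python3 go.py 499.6 -360 -3.5 3.31
python3 - <<'E'
from fit import *
p,d=env.snapshot("scene")
cv2.imwrite("pics/s10.png",cv2.resize(p[100:210,170:280,::-1],None,fx=5,fy=5,interpolation=cv2.INTER_CUBIC))
c=env.camera_params("scene");a=.165
H=np.array([[-36,0],[0,29],[0,-29],[17,12],[17,-12]])@np.array([[np.cos(a),-np.sin(a)],[np.sin(a),np.cos(a)]]).T+[499.6,-360]
for z in(41,69): print(z,((proj(c,np.c_[H,np.full(5,z)])-[170,100]+.4)*5).round().tolist())
E
```

```text
t 34.23 tcp [ 499.6 -359.3   38. ] psi -2.973 w 56.0 grip 53.4 F [-0.3 -0.1 -1.7] q6 -2.54
turn [-0.001  0.001 -0.   ] shift before turn [ 0.1 -0.6 41.5] after [ 0.1 -0.7 41.5]
41 [[263.0, 269.0], [296.0, 320.0], [205.0, 312.0], [264.0, 340.0], [226.0, 337.0]]
69 [[255.0, 243.0], [288.0, 294.0], [196.0, 286.0], [255.0, 315.0], [217.0, 311.0]]
```

View pics/s10.png

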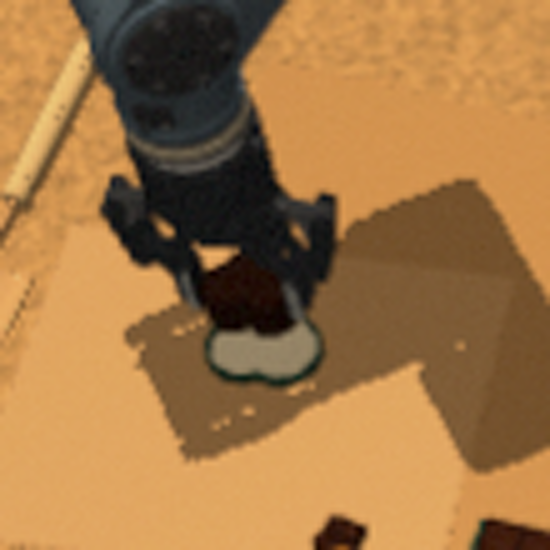

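The heart is held over its box, at crop (250,295), with the box's lobes at (210–322, 350). It agrees with the projection to about 2 mm, so I lower it.

>>> {"fn": "carry_out", "kwargs": {
  "increments": [
    {"jaw": 50,"dx": -1,"dy": -1.5,"dz": 5,"wx": 0,"wy": 0,"wz": 0},
    {"jaw": 50,"dx": 0,"dy": 0,"dz": 8,"wx": 0,"wy": 0,"wz": 0},
    {"jaw": 50,"dx": 0,"dy": 0,"dz": 9,"wx": 0,"wy": 0,"wz": 0},
    {"jaw": 50,"dx": 0,"dy": 0,"dz": 8,"wx": 0,"wy": 0,"wz": 0},
    {"jaw": 50,"dx": 0,"dy": 0,"dz": 5,"wx": 0,"wy": 0,"wz": 0},
    {"jaw": 50,"dx": 0,"dy": 0,"dz": 3,"wx": 0,"wy": 0,"wz": 0},
    {"jaw": 50,"dx": 0,"dy": 0,"dz": 2,"wx": 0,"wy": 0,"wz": 0},
    {"jaw": 50,"dx": 0,"dy": 0,"dz": 1.5,"wx": 0,"wy": 0,"wz": 0},
    {"jaw": 50,"dx": 0,"dy": 0,"dz": 0,"wx": 0,"wy": 0,"wz": 0},
    {"jaw": 50,"dx": 0,"dy": 0,"dz": 0,"wx": 0,"wy": 0,"wz": 0}
  ]
}}

```text
clock: 35.12
tcp_pos: [500.2, -360.0, -3.5]
tool_rot: [-0.0, -0.084, 0.996, 0.0]
force: [-1.8, 1.2, 3.3]
width: 56.2
grip_force: 53.6
```

```bash
python3 go.py 499.6 -360 -3.7 3.31
```

```text
t 35.12 tcp [ 500.2 -360.    -3.5] psi -2.973 w 56.2 grip 53.6 F [-1.8  1.2  3.3] q6 -2.54
turn [ 0.001 -0.    -0.   ] shift before turn [0.6 0.1 0.2] after [0.6 0.1 0.2]
```

>>> {"fn": "carry_out", "kwargs": {
  "increments": [
    {"jaw": 56,"dx": 0,"dy": 0,"dz": 0,"wx": 0,"wy": 0,"wz": 0},
    {"jaw": 59,"dx": 0,"dy": 0,"dz": 0,"wx": 0,"wy": 0,"wz": 0},
    {"jaw": 63,"dx": 0,"dy": 0,"dz": 0,"wx": 0,"wy": 0,"wz": 0},
    {"jaw": 70,"dx": 0,"dy": 0,"dz": 0,"wx": 0,"wy": 0,"wz": 0},
    {"jaw": 78,"dx": 0,"dy": 0,"dz": 0,"wx": 0,"wy": 0,"wz": 0},
    {"jaw": 84,"dx": 0,"dy": 0,"dz": -2,"wx": 0,"wy": 0,"wz": 0},
    {"jaw": 84,"dx": 0,"dy": 0,"dz": -8,"wx": 0,"wy": 0,"wz": 0},
    {"jaw": 84,"dx": 0,"dy": 0,"dz": -20,"wx": 0,"wy": 0,"wz": 0},
    {"jaw": 84,"dx": 0,"dy": 0,"dz": -30,"wx": 0,"wy": 0,"wz": 0},
    {"jaw": 84,"dx": 0,"dy": 0,"dz": -30,"wx": 0,"wy": 0,"wz": 0}
  ]
}}

```text
clock: 35.95
tcp_pos: [499.9, -359.8, 86.6]
tool_rot: [-0.001, -0.084, 0.996, 0.001]
force: [0.5, -0.3, 0.5]
width: 84.4
grip_force: 0.0
```

>>> {"fn": "carry_out", "kwargs": {
  "increments": [
    {"jaw": 84,"dx": 0,"dy": 0,"dz": -30,"wx": 0,"wy": 0,"wz": 0},
    {"jaw": 84,"dx": 0,"dy": -20,"dz": -20,"wx": 0,"wy": 0,"wz": 0},
    {"jaw": 84,"dx": 0,"dy": -35,"dz": 0,"wx": 0,"wy": 0,"wz": 0},
    {"jaw": 84,"dx": 0,"dy": -35,"dz": 0,"wx": 0,"wy": 0,"wz": 0},
    {"jaw": 84,"dx": 0,"dy": -35,"dz": 0,"wx": 0,"wy": 0,"wz": 0},
    {"jaw": 84,"dx": 0,"dy": -30,"dz": 0,"wx": 0,"wy": 0,"wz": 0},
    {"jaw": 84,"dx": 0,"dy": -15,"dz": 0,"wx": 0,"wy": 0,"wz": 0},
    {"jaw": 84,"dx": 0,"dy": 0,"dz": 0,"wx": 0,"wy": 0,"wz": 0},
    {"jaw": 84,"dx": 0,"dy": 0,"dz": 0,"wx": 0,"wy": 0,"wz": 0},
    {"jaw": 84,"dx": 0,"dy": 0,"dz": 0,"wx": 0,"wy": 0,"wz": 0}
  ]
}}

```text
clock: 36.78
tcp_pos: [528.6, -526.5, 135.9]
tool_rot: [-0.0, -0.084, 0.996, 0.001]
force: [0.6, 0.0, 0.2]
width: 83.9
grip_force: 0.0
```

Run:
```python
from fit import *
Z=np.linspace(3,31,5);im={}
for n in("scene","top"): im[n],_=env.snapshot(n)
for k,P,s,t,A in(("bar",rect(36,112),(358,239),(272,160),[.2]),("square",rect(50,50),(273,213),(362,169),[0]),("round",circ(27),(463,239),(174,189),[0]),("heart",heart(0),(223,164),(433,211),[.15])):
    for n,uv in(("scene",s),("top",t)):
        try:
            x,y,f=fit([(n,im[n],uv)],P,Z,"choc",A);print(k,n,x.round(1),round(y,3),round(f,3))
        except Exception as e: print(k,n,e)
p=im["scene"];cv2.imwrite("pics/s11.png",cv2.resize(p[130:280,170:510,::-1],None,fx=2.3,fy=2.3,interpolation=cv2.INTER_CUBIC))
print(env.get_obs()["clock"])
```

```text
bar scene [635.8 114.7] 0.17 0.088
bar top [636.9 111.2] 0.198 0.117
square scene [ 615.8 -150. ] 0.052 0.083
square top [ 618.7 -151.6] -0.081 0.147
round scene [545.5 409. ] 0.341 0.094
round top [546.2 409.8] -0.111 0.143
heart scene [ 497.5 -358.6] 0.153 0.091
heart top [ 501.1 -387.2] 0.652 0.879
36.8833
```

View pics/s11.png

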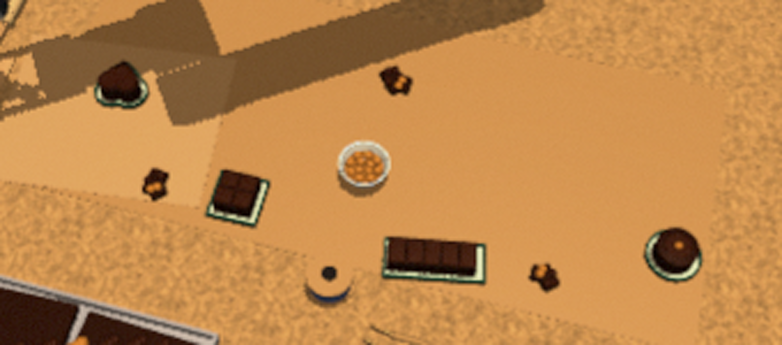

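All four lie in their boxes: heart (120,85), square (238,195), bar (433,258), round (675,252). Dish and spool are unmoved. The bar is off along its length, so I check its level by depth.

Run:
```python
from fit import *
for n in("scene","top"):
    c=env.camera_params(n);R,_=cv2.Rodrigues(c["rvec"]);D=np.mean([env.snapshot(n)[1] for _ in range(6)],0)
    for k,x,y,a,b,yaw in(("bar",635.8,114.5,18,56,.19),("square",616,-150,25,25,0.02)):
        g=np.array([[i,j] for i in np.linspace(-.5,.5,5)*a for j in np.linspace(-.8,.8,21)*b])
        w=g@np.array([[np.cos(yaw),-np.sin(yaw)],[np.sin(yaw),np.cos(yaw)]]).T+[x,y]
        uv=proj(c,np.c_[w,np.full(len(w),31.)]).round().astype(int);s=cv2.undistortPoints(uv[:,None].astype(float),c["camera_matrix"],np.array([[c["k1"],0,0,0.]]))[:,0]
        z=D[uv[:,1],uv[:,0]];X=(np.c_[s*z[:,None],z]-c["tvec"])@R
        m=abs(X[:,2]-31)<12;f=np.polyfit(g[m,1],X[m,2],1);print(n,k,m.sum(),"slope",f[0].round(3),"mean z",X[m,2].mean().round(1))
    # spool/dish
    im=env.snapshot(n)[0];o=np.load(n+"0.npz")["p"]
```

```text
scene bar 102 slope -0.004 mean z 29.9
scene square 105 slope 0.019 mean z 29.7
top bar 102 slope -0.002 mean z 31.6
top square 99 slope 0.002 mean z 31.1
```

The bar is level at the same height as the square, so it is flat on the floor inside the rim. Handing in.

```bash
python3 -c "
from bench import env
print(env.finish_job())"
```

```text
the job is handed in; nothing more can be done
None
```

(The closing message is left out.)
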